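Load and index the heat-sink test table

ROBOT

A 6-joint arm with a two-finger parallel gripper is mounted at the origin on the work surface. World frame = base frame: x ahead of the robot, y to its left, z up, the work surface at z = 0. Lengths are in m, angles in rad, forces in N, time in s.
With the tool pointing down it reaches from about 0.375 to 0.925 m from the base axis. Payload 5.7 kg.
Tool frame: the origin (TCP) lies on the centre line of the jaws, within the pads' length; the fingertips stand robot.tip_reach ahead of it and the grasp point (between the pads) lies 6 mm ahead of it (robot.tip_reach is the distance from the TCP to the fingertips, in m); z points along the fingers, y is the line along which they close (so a half turn about z gives the same grasp; the last joint's range is limited). The gripper opens to 88 mm and grips with 3 to 60 N. Pads are 20 mm wide; open, the fingers measure 115 mm over their backs; the gripper's body (75 mm by 178 mm) begins 61 mm behind the grasp point.
Start: joints at [0.985, 0.359, 1.51, -0, 1.272, -0.115], TCP at [0.272, 0.535, 0.248] pointing down, gripper open.
Joint ranges: [-2.97, 2.97], [-1.01, 2.36], [0.21, 2.38], [-0.96, 4.11], [0.2, 2.71], [-2.98, 2.98]. Speed limits (rad/s): [2.39, 2.39, 3.14, 3.14, 3.14, 3.14].

INTERFACE

Orientations are given as a rotation vector (axis times angle).
In Python, from plant import robot gives the robot as it stands.
- The arm moves only by the shell command python3 inch.py 'ROWS' [OPENING] [FORCE]. ROWS is a JSON object whose key "increments" holds a list of rows, 1 to 5 of them, each of 6 numbers: dx, dy, dz in shares of the most that a row can go, 1 being 62.5 mm, then a rotation vector rx, ry, rz in parts of the range, where 1.0 means pi rad; each row shifts and turns the commanded pose from where the row before left it, along the tool's axes as they then stand; what a row does not reach is not made up. A row lasts 1/8 s, in which the tool goes at most 0.0625 m and 0.188 rad, less where a joint would pass 70% of its speed; a pose out of reach is approached as far as the arm can. OPENING is the opening from 0.0 (shut) to 1.0 (fully open), set as the command begins (- or left out keeps the last). The fingers move at their own pace and stop on an object; FORCE is the grip in N (left out, the last holds). Time passes only in rows, so rows that do not move let the fingers close. It prints the time, the measured TCP pose, the force, the opening and the grip force at its end. No shift or turn number may pass 1 either way. Input that does not fit is refused with a message, and nothing moves.
- robot.sense(): the state, without advancing time (a new reading comes with each control period).
- robot.grab_frame(name): name is "scene" or "top"; returns the picture (400x640x3 uint8, red, green, blue); there is no depth.
- robot.camera_params(name): a dict with "fx", "fy", "cx", "cy" (pixels), "origin" and "rotation" of the camera in the world. Camera axes: x right, y up, looking along -z (the intrinsics and any distortion apply to the point x, -y, -z); pixel columns grow to the right and rows downward; lengths in m; the calibration is good to about 2 mm. A picture is of the moment at which its call begins. camera_params takes no time and is no camera call.
- robot.sign_off(): hands the job in; it is judged then, once.
The state is a dict: "t": time; "q": joint angles; "qvel": joint speeds; "tau": joint torques, N m; "tcp_pos": TCP position; "ee_rot": TCP orientation; "wrist_force": force on the tool from outside, world axes, zero at the start; "torque": the same for the moment, N m; "width": opening from 0.0 (shut) to 1.0 (fully open); "grasp_force": force on a finger pad.
Only numpy, scipy, OpenCV 4.12 (cv2) and the standard library are available. Lean on these libraries where they do the work, as an engineer would, in place of code of your own. Each camera call takes 0.05 s, during which the arm holds its last target. There are 200 camera calls.

TASK

Get the indexing table ready for the next heat-sink test: first put the jog selector in its centre off position without letting it swing through to the other side, then, with the table still empty, zero the dial gauge by turning its bezel until the long zero mark stands at the tip of the needle. Then set every heat sink from the tray upright in the middle of a round pad on the table, one to a pad, any order. When all are loaded, turn the table by its post one station and no further, anticlockwise seen from above (a sixth of a turn), so that it rests in the next detent with the post at the fixed pointer; disturb nothing else on the bench, and leave every heat sink centred, the gauge at zero and the selector off.

Things in the scene. Friction and masses are not known exactly. Their poses are not given: they have to be found in the camera images.
- selector (a joint): Lever angle of the jog selector, a forward-off-reverse toggle. Hinge on selector_base's y axis, 36 mm above the bench. 0 = upright, off; +0.5 (the start, leaning to selector_base's +x) and -0.5 rad are the end positions, where it is sprung to stay. The off detent is narrow: let go within about 0.2 rad of upright it settles upright, else it snaps to that side's end. Takes up to 5 N at the ball.
- selector_ball (a point): Centre of the selector's black ball, 24 mm across, 65 mm from the hinge axis (101 mm above the bench when upright).
- selector_base: The selector's fixed grey box, 90 (x) x 62 (y) x 36 mm; origin at the centre of its underside on the bench, z up. The lever, a steel stem 9 mm thick with a black ball, swings along its x.
- zero_mark (a point): The long thick black zero mark on the white face (the other ticks are short and thin), 25 mm from the bezel's axis, 46 mm above the bench. Turns with the bezel.
- needle_tip (a point): Tip of the gauge's dark red needle, 25 mm from the bezel's axis; it lies between bezel and face and keeps its place while the bezel turns.
- bezel_centre (a point): Centre of the top of the dial gauge's bezel, on its upright axis. The gauge lies face up on a block 92 x 86 x 22 mm; the knurled steel bezel, 64 mm across and 22 mm high (30 to 52 mm above the bench), turns with the white face and zero mark, friction 0.05 N m, and stays where left. The mark starts 0.4 to 1.6 rad anticlockwise (from above) of the needle. Grip the bezel across from above.
- turntable (a joint): Angle of the aluminium indexing table, a disc 300 mm across, top 34 mm above the bench; positive anticlockwise seen from above. Sprung detents at 0 (the start), 1.047 and 2.094 rad (60 degrees apart, one station each), stops at -0.15 and 2.25. It turns freely between detents but snaps in and holds only within about 0.1 rad of one (6 N at the post to leave or enter).
- turntable_base: The table's fixed foot; origin on the bench, on the table's axis. A small fixed aluminium pointer stands beside the disc, 165 to 177 mm from the axis and 35 mm high, where the post comes to at 1.047 rad.
- post_top (a point): Top centre of the round steel post by which the table is turned: 18 mm across, 46 mm tall, 125 mm from the table's axis, its top 80 mm above the bench.
- pad0 (a point): Centre of one of the five round red-brown pads, 64 mm across, flush with the table's top (34 mm above the bench), 95 mm from the axis and 60 degrees apart; they turn with the table. pad0 is the next anticlockwise from the post.
- pad1 (a point): Centre of one of the five round red-brown pads, 64 mm across, flush with the table's top (34 mm above the bench), 95 mm from the axis and 60 degrees apart; they turn with the table. pad0 is the next anticlockwise from the post.
- pad2 (a point): Centre of one of the five round red-brown pads, 64 mm across, flush with the table's top (34 mm above the bench), 95 mm from the axis and 60 degrees apart; they turn with the table. pad0 is the next anticlockwise from the post.
- pad3 (a point): Centre of one of the five round red-brown pads, 64 mm across, flush with the table's top (34 mm above the bench), 95 mm from the axis and 60 degrees apart; they turn with the table. pad0 is the next anticlockwise from the post.
- pad4 (a point): Centre of one of the five round red-brown pads, 64 mm across, flush with the table's top (34 mm above the bench), 95 mm from the axis and 60 degrees apart; they turn with the table. pad0 is the next anticlockwise from the post.
- sink0: Heat sink (four or five are present): copper base 46 (x) x 32 (y) x 8 mm with an aluminium fin block 32 x 26 mm on it up to 28 mm, about 0.11 kg. Origin at the centre of its underside, z up. Starts upright in the grey tray (floor 3 mm above the bench, rim 9 mm). Can be gripped across the fins, 26 mm along its y. May be absent.
- sink1: Heat sink (four or five are present): copper base 46 (x) x 32 (y) x 8 mm with an aluminium fin block 32 x 26 mm on it up to 28 mm, about 0.11 kg. Origin at the centre of its underside, z up. Starts upright in the grey tray (floor 3 mm above the bench, rim 9 mm). Can be gripped across the fins, 26 mm along its y. May be absent.
- sink2: Heat sink (four or five are present): copper base 46 (x) x 32 (y) x 8 mm with an aluminium fin block 32 x 26 mm on it up to 28 mm, about 0.11 kg. Origin at the centre of its underside, z up. Starts upright in the grey tray (floor 3 mm above the bench, rim 9 mm). Can be gripped across the fins, 26 mm along its y. May be absent.
- sink3: Heat sink (four or five are present): copper base 46 (x) x 32 (y) x 8 mm with an aluminium fin block 32 x 26 mm on it up to 28 mm, about 0.11 kg. Origin at the centre of its underside, z up. Starts upright in the grey tray (floor 3 mm above the bench, rim 9 mm). Can be gripped across the fins, 26 mm along its y. May be absent.
- sink4: Heat sink (four or five are present): copper base 46 (x) x 32 (y) x 8 mm with an aluminium fin block 32 x 26 mm on it up to 28 mm, about 0.11 kg. Origin at the centre of its underside, z up. Starts upright in the grey tray (floor 3 mm above the bench, rim 9 mm). Can be gripped across the fins, 26 mm along its y. May be absent.
- jar: White jar 44 mm across, 45 mm tall; not part of the job, to be left alone. Origin at its underside.
- driver: Screwdriver; not part of the job, to be left alone. Origin at its underside.
- heatpipe: Bent copper pipe, 8 mm thick, 150 mm long; not part of the job, to be left alone. Origin at its underside.
- carton: Cardboard box 70 x 100 x 45 mm; not part of the job, to be left alone. Origin at its underside.
- cup: White cup 72 mm across, 80 mm tall; not part of the job, to be left alone. Origin at its underside.

How it is judged:
By the outcome, as a careful person would: the job done as asked, in the order asked, and still so for the second after the job is handed in, with the robot touching nothing.
Of sink0, sink1, sink2, sink3, sink4 only 4 to 5 are there at a start; the rules pass over those that are not, and their reading is None.
At some moment in a run one of sink0, sink1, sink2, sink3, sink4 may be knocked a few centimetres aside while the robot is not near it.
It also fails if it takes over 208 s, if anything falls off the work surface, if the arm or the gripper's body presses on something with over 40 N, if the wrist force passes 120 N, or if a joint passes its speed limit or range.

## Working session

There is one attempt and no reset: what is moved stays moved. The work goes in short steps, Python scripts to look and compute and a shell command to move; the robot and the scene stay as the last step left them, time stands still between calls to the robot, and variables do not carry over. Pictures are saved under pics/ and viewed, at most 14 in all, crops included, and the job is handed in when it is done.

```bash
ls; mkdir -p pics; python3 - <<'E'
from plant import robot
import cv2
for n in ("scene","top"):
    im=robot.grab_frame(n); cv2.imwrite(f"pics/{n}0.png",im[:,:,::-1])
    print(n,robot.camera_params(n))
print(robot.tip_reach, robot.sense())
E
```

```text
inch.py
pics
plant.py
scene {'fx': 369.1310605066234, 'fy': 369.1310605066234, 'cx': 319.97378647456094, 'cy': 201.01347048680617, 'origin': array([ 1.21555072, -0.31379077,  0.57692327]), 'rotation': array([0.86750905, 0.59268959, 1.12305036])}
top {'fx': 516.4736055216711, 'fy': 516.4736055216711, 'cx': 327.65264014142986, 'cy': 198.90692647816147, 'origin': array([ 0.44717411, -0.06594288,  1.26235706]), 'rotation': array([ 0.06012149, -0.04501012, -1.54547458])}
0.025 {'t': 0.1, 'q': array([ 9.84899490e-01,  3.59441850e-01,  1.51133408e+00, -3.84653092e-05,
        1.27250412e+00, -1.15105432e-01]), 'qvel': array([-0.00109672, -0.00266597, -0.00106629,  0.00024996,  0.00111397,
       -0.00059237]), 'tau': array([ 6.44825159e-04, -5.16355884e+01, -2.71406668e+01,  6.78043230e-02,
        2.77256069e-02, -6.88200021e-05]), 'tcp_pos': array([0.27184653, 0.53421755, 0.24688458]), 'ee_rot': array([-7.32562097e-01, -3.05442754e+00,  2.50879259e-03]), 'wrist_force': array([-0.26124895,  0.20837307,  0.4943238 ]), 'torque': array([ 0.00856514,  0.02643546, -0.03231468]), 'grasp_force': 0.0, 'width': 0.9998672203873548}
```

View pics/scene0.png

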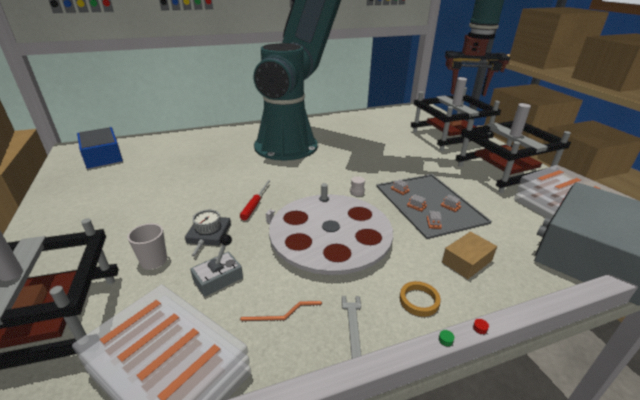

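View pics/top0.png

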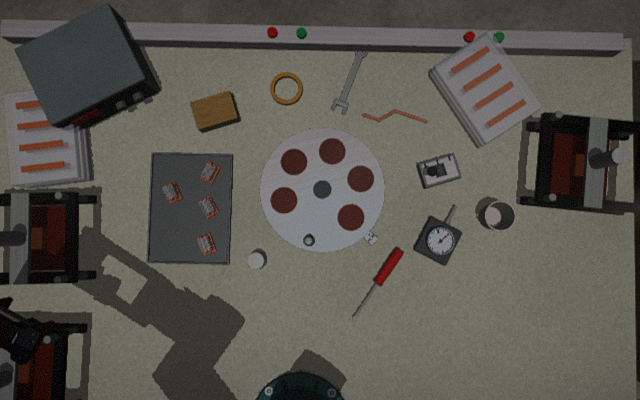

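The scene view shows four sinks in the tray, the table with five pads, the post near the robot, and the gauge and selector on the robot's right. In the top view the table centre is about (322,190), the post (309,240), the pointer (371,238), the selector (438,170), the gauge (440,240), and the sinks (211,171), (172,192), (208,207) and (207,244).

```bash
cat > h.py <<'E'
import numpy as np, cv2
from scipy.spatial.transform import Rotation as R
from plant import robot
def ray(n,u,v):
    p=robot.camera_params(n); M=R.from_rotvec(p["rotation"]).as_matrix()
    return p["origin"], M@np.array([(u-p["cx"])/p["fx"],-(v-p["cy"])/p["fy"],-1])
def px2w(n,u,v,z):
    o,d=ray(n,u,v); return o+d*(z-o[2])/d[2]
def w2px(n,P):
    p=robot.camera_params(n); c=R.from_rotvec(p["rotation"]).as_matrix().T@(np.array(P,float)-p["origin"])
    return np.array([p["cx"]+p["fx"]*c[0]/-c[2], p["cy"]-p["fy"]*c[1]/-c[2]])
def crop(im,x0,y0,w,h,k):
    return cv2.resize(im[y0:y0+h,x0:x0+w,::-1],None,fx=k,fy=k,interpolation=cv2.INTER_CUBIC)
def blobs(mask,amin):
    n,l,s,c=cv2.connectedComponentsWithStats(mask.astype(np.uint8))
    return [(c[i],s[i,4],l==i) for i in range(1,n) if s[i,4]>=amin]
def toollocal(d):
    "world displacement into tool axes"
    return R.from_rotvec(robot.sense()["ee_rot"]).inv().apply(d)
E
python3 - <<'E'
from h import *
import h
top=cv2.imread("pics/top0.png")[:,:,::-1]; sc=cv2.imread("pics/scene0.png")[:,:,::-1]
a=crop(top,405,140,80,130,4)  # 320x520
b=crop(top,155,155,80,105,4)
c=crop(sc,180,200,72,100,4)[:0]
o=np.zeros((520,640,3),np.uint8); o[:520,:320]=a; o[:420,320:]=b
cv2.imwrite("pics/c1.png",o)
r,g,bb=[top[:,:,i].astype(int) for i in range(3)]
m=(r>g+25)&(r<140)&(g<70); m[:, :255]=0; m[:,390:]=0; m[:120]=0;m[260:]=0
P=[]
for c,n,l in blobs(m,60):
    w=px2w("top",*c,.034); P.append(w); print("pad",c,n,w)
P=np.array(P)[:,:2]
from scipy.optimize import least_squares
s=least_squares(lambda p:(np.hypot(*(P-p).T)-.095),P.mean(0)); print("centre",s.x,s.fun)
print("angles",np.degrees(np.arctan2(*(P-s.x).T[::-1])))
print("post",px2w("top",309,240,.08),"pointer",px2w("top",371,238,.03))
E
```

```text
pad [330.95424837 150.66013072] 306 [ 0.64579234 -0.0580705   0.034     ]
pad [293.6        161.73563218] 435 [0.61691733 0.03077885 0.034     ]
pad [360.29815303 179.24010554] 379 [ 0.57860824 -0.12983148  0.034     ]
pad [283.52587992 200.02070393] 483 [0.52441085 0.05211236 0.034     ]
pad [350.57760314 216.96070727] 509 [ 0.487964 -0.108609  0.034   ]
centre [ 0.55247166 -0.03873103] [ 3.03544655e-04 -2.11459557e-04 -2.24402509e-04  7.85492398e-05
  1.00830211e-04]
angles [ -11.70805918   47.16504118  -73.99189478  107.16550728 -132.71156619]
post [ 0.43151113 -0.01330605  0.08      ] pointer [ 0.43928606 -0.15837454  0.03      ]
```

View pics/c1.png

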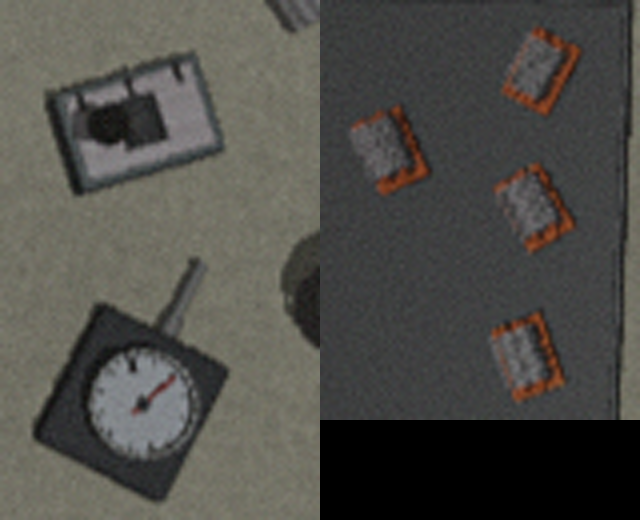

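```bash
cat >> h.py <<'E'
from scipy.optimize import minimize
def box(c,th,lx,ly,z0,z1):
    A=[[sx*lx/2,sy*ly/2] for sx in(-1,1) for sy in(-1,1)]
    r=np.array([[np.cos(th),-np.sin(th)],[np.sin(th),np.cos(th)]])
    return [np.r_[c+r@np.array(a),z] for a in A for z in(z0,z1)]
def hullmask(cam,pts,off,k,shape):
    q=(np.array([w2px(cam,p) for p in pts])-off+.5)*k-.5
    m=np.zeros(shape,np.uint8); cv2.fillConvexPoly(m,cv2.convexHull(np.round(q*16).astype(np.int32)),255,shift=4); return m>0
def fitsink(im,u,v,z0,cop,fin,cam="top",k=6,h=16):
    "fit x,y,theta of a sink near pixel u,v; cop, fin: mask functions of an rgb float image"
    x0,y0=int(u)-h,int(v)-h
    c=cv2.resize(im[y0:y0+2*h,x0:x0+2*h],None,fx=k,fy=k,interpolation=cv2.INTER_CUBIC).astype(float)
    c=cv2.GaussianBlur(c,(0,0),2)
    C=cop(c);F=fin(c)&~C; sh=C.shape
    def cost(p):
        b=hullmask(cam,box(p[:2],p[2],.046,.032,z0,z0+.008),(x0,y0),k,sh)
        f=hullmask(cam,box(p[:2],p[2],.032,.026,z0+.008,z0+.028),(x0,y0),k,sh); b&=~f
        return ((b!=C).sum()+(f!=F).sum())/(b|f).sum()
    w=px2w(cam,u,v,z0+.015)[:2]; best=None
    for th in np.arange(0,np.pi,np.pi/8):
        s=minimize(cost,[*w,th],method="Nelder-Mead",options=dict(initial_simplex=[[*w,th],[w[0]+.006,w[1],th],[w[0],w[1]+.006,th],[*w,th+.2]],xatol=1e-4,fatol=1e-4))
        if best is None or s.fun<best.fun: best=s
    return best.x,best.fun
trayC=lambda c:(c[...,0]-c[...,2]>45)
trayF=lambda c:(c.mean(-1)>95)
def plan(x,y,z,ydir):
    "tool down at x,y,z with closing axis along world angle ydir: print rz then tool-axis translation after it"
    s=robot.sense(); r=R.from_rotvec(s["ee_rot"]); M=r.as_matrix()
    cur=np.arctan2(M[1,1],M[0,1]); d=(ydir-cur+np.pi/2)%np.pi-np.pi/2
    yy=np.array([np.cos(cur+d),np.sin(cur+d),0]); zz=np.array([0,0,-1.]); T=np.c_[np.cross(yy,zz),yy,zz]
    rv=(r.inv()*R.from_matrix(T)).as_rotvec()
    t=T.T@(np.array([x,y,z])-s["tcp_pos"])
    print("rot",np.round(rv,4),"then move",np.round(t,4),"q6",round(s["q"][5],2),"t",round(s["t"],2))
E
python3 - <<'E'
from h import *
top=cv2.imread("pics/top0.png")[:,:,::-1]
cp=lambda x,y,z:px2w("top",405+(x+.5)/4-.5,140+(y+.5)/4-.5,z)
c=cp(143,403,.046);zm=cp(132,365,.046);nt=cp(174,377,.046)
print("bezel",c,"mark",zm,"needle",nt,np.hypot(*(zm-c)[:2]),np.hypot(*(nt-c)[:2]))
a=lambda p:np.arctan2(p[1]-c[1],p[0]-c[0])
print("angs",a(zm),a(nt))
K=np.array([cp(*p,.036) for p in((47,92),(195,52),(222,150),(77,192))]);print(K, K.mean(0)); print("ball",cp(105,122,.093))
for u,v in((211,171),(172,192),(208,207),(207,244)): print(fitsink(top,u,v,.003,trayC,trayF))
plan(.6,-.3,.2,0)
# refined table
r,g,b=[top[...,i].astype(float) for i in range(3)]
m=(r-(g+b)/2>15); m[:, :255]=0; m[:,390:]=0; m[:120]=0;m[260:]=0
for c,n,l in blobs(m,60): print(n,px2w("top",*c,.034))
print(top[240,300:318].mean(-1),top[230:250,309].mean(-1))
E
```

```text
bezel [ 0.43790821 -0.31968748  0.046     ] mark [ 0.45996855 -0.31301956  0.046     ] needle [ 0.45355906 -0.33766459  0.046     ] 0.02304603817325174 0.023835385062035974
angs 0.29352730255892295 -0.8544642387369337
[[ 0.62146581 -0.26268384  0.036     ]
 [ 0.64762199 -0.35060629  0.036     ]
 [ 0.58916598 -0.36715042  0.036     ]
 [ 0.56198443 -0.28130429  0.036     ]] [ 0.60505955 -0.31543621  0.036     ]
ball [ 0.59697362 -0.28668315  0.093     ]Traceback (most recent call last):
  File "<stdin>", line 9, in <module>
  File "h.py", line 40, in fitsink
    s=minimize(cost,[*w,th],method="Nelder-Mead",options=dict(initial_simplex=[[*w,th],[w[0]+.006,w[1],th],[w[0],w[1]+.006,th],[*w,th+.2]],xatol=1e-4,fatol=1e-4))
    res = _minimize_neldermead(fun, x0, args, callback, bounds=bounds,
                               **options)
    fxr = func(xr)
    fx = function(np.copy(x), *(wrapper_args + args))
  File "h.py", line 35, in cost
    b=hullmask(cam,box(p[:2],p[2],.046,.032,z0,z0+.008),(x0,y0),k,sh)
  File "h.py", line 26, in hullmask
    q=(np.array([w2px(cam,p) for p in pts])-off+.5)*k-.5
                 ~~~~^^^^^^^
  File "h.py", line 10, in w2px
    p=robot.camera_params(n); c=R.from_rotvec(p["rotation"]).as_matrix().T@(np.array(P,float)-p["origin"])
ValueError: time passes only in moves, steps and waits
```

```bash
python3 - <<'E'
s=open("h.py").read()
s=s.replace('def ray(n,u,v):','_P={n:robot.camera_params(n) for n in("scene","top")}\ndef ray(n,u,v):').replace('p=robot.camera_params(n);','p=_P[n];')
open("h.py","w").write(s)
E
cat > m.py <<'E'
from h import *
top=cv2.imread("pics/top0.png")[:,:,::-1]
for u,v in((211,171),(172,192),(208,207),(207,244)): print(fitsink(top,u,v,.003,trayC,trayF))
r,g,b=[top[...,i].astype(float) for i in range(3)]
m=(r-(g+b)/2>15); m[:, :255]=0; m[:,390:]=0; m[:120]=0;m[260:]=0
for c,n,l in blobs(m,60): print(n,px2w("top",*c,.034))
print(top[240,300:318].mean(-1).round(),top[230:250,309].mean(-1).round())
# selector: closing axis along 106.6deg, above ball
plan(.597,-.2865,.18,np.radians(106.6))
E
python3 m.py
```

```text
(array([ 0.59030373,  0.23839781, -0.45184324]), np.float64(0.7051243929031619))
(array([0.53878817, 0.32845014, 0.44242248]), np.float64(0.7628466162497576))
(array([0.50585171, 0.23864399, 0.55507279]), np.float64(0.6885911490052781))
(array([0.41488429, 0.23943951, 0.37860324]), np.float64(0.5742680896896113))
545 [ 0.64528743 -0.05986564  0.034     ]
547 [0.61748191 0.03124376 0.034     ]
551 [ 0.58056309 -0.12952102  0.034     ]
541 [0.52504929 0.05224898 0.034     ]
548 [ 0.48774909 -0.1084336   0.034     ]
[134. 135. 139.  75.  55.  99. 108. 109. 114. 111. 114.  97.  48.  47.
  53. 129. 132. 136.] [136. 130. 137.  98.  53.  29.  32.  80. 107. 109. 111. 121. 121. 113.
  73.  55. 108. 138. 140. 137.]
rot [-0.0015 -0.0008 -0.7605] then move [-0.0771 -0.8794  0.0669] q6 -0.12 t 0.1
```

Units first: shifts go in shares of 62.5 mm and turns go in shares of pi rad. So -0.152 rad / 3.1416 = -0.0484.

```bash
python3 inch.py '{"increments": [[0,0,0,0,0,-0.0484],[0,0,0,0,0,-0.0484],[0,0,0,0,0,-0.0484],[0,0,0,0,0,-0.0484],[0,0,0,0,0,-0.0484]]}' 0.5 20
python3 inch.py '{"increments": [[-0.08,-0.88,0,0,0,0],[-0.08,-0.88,0,0,0,0],[-0.08,-0.88,0,0,0,0],[-0.08,-0.88,0,0,0,0],[-0.08,-0.88,0,0,0,0]]}'
python3 inch.py '{"increments": [[-0.08,-0.88,0,0,0,0],[-0.08,-0.88,0,0,0,0],[-0.08,-0.88,0,0,0,0],[-0.08,-0.88,0,0,0,0],[-0.08,-0.88,0,0,0,0]]}'
python3 inch.py '{"increments": [[-0.08,-0.88,0.16,0,0,0],[-0.08,-0.88,0.16,0,0,0],[-0.08,-0.88,0.32,0,0,0],[-0.08,-0.88,0.32,0,0,0],[0,-0.88,0,0,0,0]]}'
python3 inch.py '{"increments": [[0,-0.56,0,0,0,0],[0,0,0,0,0,0],[0,0,0,0,0,0]]}'
python3 -c "
from h import *
plan(.597,-.2865,.102,np.radians(106.6))
top=cv2.imread('pics/top0.png')[:,:,::-1]
c=top[199:216,199:218].astype(int)
print((c[...,0]-c[...,2])[::2]);print(c.mean(-1).round().astype(int)[::2])"
```

```text
t: 0.72
tcp_pos: [0.272, 0.5344, 0.2471]
ee_rot: [0.46, -3.107, 0.001]
wrist_force: [0.9, 0.7, 0.1]
width: 0.509
grasp_force: 0.0
t: 1.35
tcp_pos: [0.3747, 0.2765, 0.2475]
ee_rot: [0.453, -3.108, 0.0]
wrist_force: [0.3, 0.0, 0.1]
width: 0.499
grasp_force: 0.0
t: 1.98
tcp_pos: [0.4772, 0.02, 0.2475]
ee_rot: [0.452, -3.109, -0.0]
wrist_force: [0.6, 1.1, -0.0]
width: 0.498
grasp_force: 0.0
t: 2.6
tcp_pos: [0.5737, -0.2371, 0.1853]
ee_rot: [0.452, -3.106, -0.004]
wrist_force: [0.4, 0.2, 0.8]
width: 0.498
grasp_force: 0.0
t: 2.98
tcp_pos: [0.5838, -0.2687, 0.1871]
ee_rot: [0.452, -3.108, -0.002]
wrist_force: [-0.3, -0.4, -0.0]
width: 0.499
grasp_force: 0.0
rot [ 0.0017 -0.001  -0.0007] then move [-0.0076 -0.0209  0.0851] q6 -2.4 t 2.98
[[-10   1  11  34  57  55  36  15  -2  -1   8  75  78  23  -7  -2  -4  -3
    1]
 [ 59  65  47  15   2  -2  -2   0  -1  -1   2   5  41  37   7  -3  -6  -2
   -2]
 [ 21   6  -4  -3  -2   2   0   3   0   3  -4  -3   7  50  76  30   0  -1
    1]
 [  9   5   1   3   1   3   4   1   3  -1  -1   4   0  -2  29  73  36   1
   -4]
 [  0   2  18   6  -2   3  -3   1  
[... 400 characters left out ...]
  64  69  84  52  68  64  38  59  64  70  67
   62]
 [ 75  87  90  84 101  93  77  73  92  89  83  48  41  39  50  62  62  70
   66]
 [ 90  72  67  98  99  79  87  99  89  85  76  60  51  60  64  40  54  62
   65]
 [ 78  73  65  83  93 100 107  99  79  71  74  86  75  60  40  59  35  62
   63]
 [ 63  60  84  75  67  91 107  89  83  89  87  64  82  99  61  39  53  48
   44]
 [ 60  63  70  72  69  82  89  90 100  82  74  88  93  89  80  40  48  73
   53]
 [ 61  63  67  67  81  69  74  90  98 106 100  91  58  69  65  40  62  76
   84]
 [ 68  67  64  64  73  56  73  87  78  83  50  40  73  81  82  52  59  60
   61]
 [ 64  63  65  66  64  64  76  69  63  71  67  69  61  62  55  53  60  64
   62]]
```

In the tool's units: 0.035 m is 0.56, 0.03 m is 0.48.

```bash
python3 inch.py '{"increments": [[-0.128,-0.336,0.32,0,0,0],[0,0,0.48,0,0,0],[0,0,0.56,0,0,0],[0,0,0,0,0,0]]}'
python3 - <<'E'
s=open("h.py").read()
s=s.replace("c[...,2]>45","c[...,2]>28").replace("c.mean(-1)>95","c.mean(-1)>74")
open("h.py","w").write(s)
from h import *
plan(.597,-.2865,.101,np.radians(106.6))
im=robot.grab_frame("scene"); cv2.imwrite("pics/s1.png",crop(im,180,200,100,100,5))
E
sed -i '/^plan/d' m.py; python3 m.py | head -4
```

```text
t: 3.48
tcp_pos: [0.5957, -0.2845, 0.1002]
ee_rot: [0.454, -3.103, -0.007]
wrist_force: [-1.0, 1.0, -0.7]
width: 0.501
grasp_force: 0.0
rot [ 0.0053 -0.0045  0.0008] then move [-0.0007 -0.0023 -0.0008] q6 -2.41 t 3.48
(array([0.58989474, 0.23785176, 2.70026272]), np.float64(0.3509639149777558))
(array([0.53860108, 0.32837424, 0.45795852]), np.float64(0.36659582689335396))
(array([0.50572272, 0.23870295, 0.55679928]), np.float64(0.31744432127380834))
(array([0.41476741, 0.23898896, 0.37284405]), np.float64(0.2720444791260242))
```

View pics/s1.png

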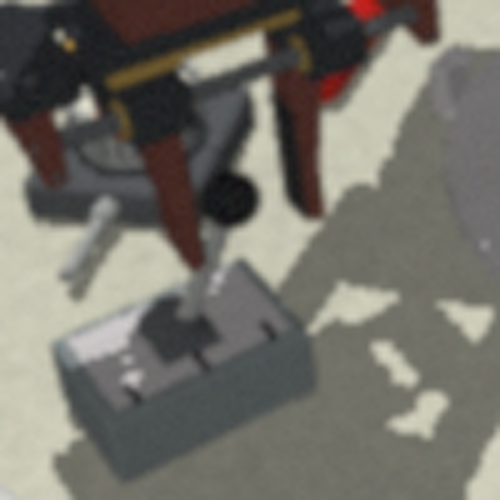

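The black ball, at about (230,197) in the crop, stands between the fingers. Now I'll close and swing the lever up.

In the tool's units: -0.006 m is -0.096, -0.003 m is -0.048.

```bash
python3 inch.py '{"increments": [[0,0,0,0,0,0],[0,0,0,0,0,0],[0,0,0,0,0,0],[0,0,0,0,0,0]]}' 0.0 12
python3 inch.py '{"increments": [[0,-0.096,-0.048,0,0,0],[0,-0.096,-0.032,0,0,0],[0,-0.096,-0.032,0,0,0],[0,-0.096,-0.016,0,0,0],[0,0,0,0,0,0]]}'
python3 -c "
from h import *
plan(.605,-.3155,.107,np.radians(106.6))"
```

```text
t: 4.03
tcp_pos: [0.5991, -0.288, 0.1042]
ee_rot: [-0.452, 3.107, -0.003]
wrist_force: [-0.1, 1.7, 6.6]
width: 0.263
grasp_force: 11.5
t: 4.65
tcp_pos: [0.6052, -0.3108, 0.1111]
ee_rot: [-0.452, 3.109, -0.0]
wrist_force: [-0.2, 2.4, 5.6]
width: 0.264
grasp_force: 12.0
rot [-0.0003  0.0003 -0.0009] then move [ 0.0015 -0.0044  0.0041] q6 -2.44 t 4.65
```

In the tool's units: -0.0045 m is -0.072.

```bash
python3 inch.py '{"increments": [[0,-0.072,0,0,0,0],[0,0,0,0,0,0],[0,0,0,0,0,0]]}'
python3 inch.py '{"increments": [[0,0,0,0,0,0],[0,0,0,0,0,0],[0,0,0,0,0,0],[0,0,0,0,0,0]]}' 0.55
python3 inch.py '{"increments": [[0,0,-0.48,0,0,0],[0,0,-0.8,0,0,0],[0,0,-0.64,0,0,0],[0,0.8,0,0,0,0],[0,0.8,0,0,0,0]]}' 
python3 - <<'E'
from h import *
im=robot.grab_frame("scene");t=robot.grab_frame("top")
a=cv2.resize(crop(im,180,200,80,100,5),(400,500));b=crop(t,400,140,80,100,5)
cv2.imwrite("pics/s2.png",np.hstack([a,b]))
plan(.438,-.3195,.18,0)
E
```

```text
t: 5.03
tcp_pos: [0.6066, -0.3155, 0.1107]
ee_rot: [-0.453, 3.108, -0.002]
wrist_force: [0.0, -2.0, 1.5]
width: 0.263
grasp_force: 12.0
t: 5.52
tcp_pos: [0.6062, -0.3147, 0.1106]
ee_rot: [0.453, -3.108, -0.0]
wrist_force: [0.3, -0.6, 0.3]
width: 0.546
grasp_force: 0.0
t: 6.15
tcp_pos: [0.5777, -0.2184, 0.2314]
ee_rot: [-0.451, 3.108, -0.001]
wrist_force: [0.3, 0.5, 0.4]
width: 0.549
grasp_force: 0.0
rot [ 3.9000e-03  9.0000e-04 -1.2789e+00] then move [0.1052 0.1376 0.0507] q6 -2.33 t 6.25
```

View pics/s2.png

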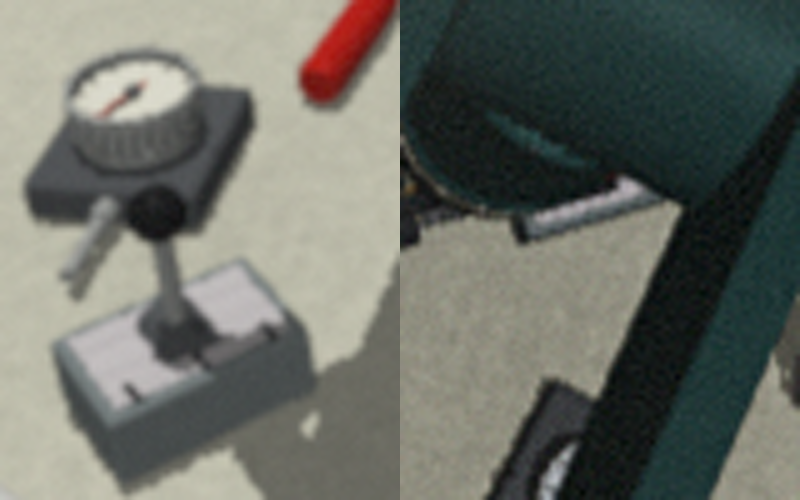

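Selector upright: ball at crop (157,212), right above the slot's centre. Next is the gauge, gripped with the same tool heading.

```bash
python3 -c "
from h import *
print(w2px('scene',(.605,-.3155,.101)),'seen 211.4 242.4')
plan(.438,-.3195,.15,np.radians(106.6))"
```

```text
[212.15324417 241.42374723] seen 211.4 242.4
rot [ 0.0034 -0.0015  0.0022] then move [ 0.1619 -0.0615  0.0807] q6 -2.33 t 6.25
```

In the tool's units: 0.042 m is 0.672, 0.04 m is 0.64.

```bash
python3 inch.py '{"increments": [[0.64,-0.24,0.08,0,0,0],[0.64,-0.24,0.08,0,0,0],[0.64,-0.24,0.16,0,0,0],[0.672,-0.256,0.16,0,0,0],[0,0,0.48,0,0,0]]}' 1.0
python3 inch.py '{"increments": [[0,0,0.32,0,0,0],[0,0,0,0,0,0],[0,0,0,0,0,0]]}'
python3 -c "
from h import *
plan(.438,-.3195,.061,np.radians(106.6))"
```

```text
t: 6.88
tcp_pos: [0.4388, -0.3269, 0.1716]
ee_rot: [-0.448, 3.108, -0.006]
wrist_force: [0.5, -0.2, 0.8]
width: 0.997
grasp_force: 0.0
t: 7.25
tcp_pos: [0.4404, -0.3242, 0.1513]
ee_rot: [-0.453, 3.108, -0.001]
wrist_force: [0.6, -0.3, 0.3]
width: 1.001
grasp_force: 0.0
rot [-0.001   0.0004 -0.0004] then move [0.001  0.0052 0.0903] q6 -2.62 t 7.25
```

In the tool's units: 0.03 m is 0.48, 0.02 m is 0.32.

```bash
python3 inch.py '{"increments": [[0.016,0.08,0.48,0,0,0],[0,0,0.48,0,0,0],[0,0,0.32,0,0,0],[0,0,0.16,0,0,0],[0,0,0,0,0,0]]}'
python3 inch.py '{"increments": [[0,0,0,0,0,0],[0,0,0,0,0,0],[0,0,0,0,0,0],[0,0,0,0,0,0]]}' 0.0 20
python3 inch.py '{"increments": [[0,0,0,0,0,0.0477],[0,0,0,0,0,0.0477],[0,0,0,0,0,0.0477],[0,0,0,0,0,0.0477],[0,0,0,0,0,0]]}'
python3 inch.py '{"increments": [[0,0,0,0,0,0.0477],[0,0,0,0,0,0.0477],[0,0,0,0,0,0.0477],[0,0,0,0,0,0.0159],[0,0,0,0,0,0]]}'
python3 inch.py '{"increments": [[0,0,0,0,0,0],[0,0,0,0,0,0],[0,0,0,0,0,0],[0,0,0,0,0,0]]}' 1.0
python3 inch.py '{"increments": [[0,0,-0.8,0,0,0],[0,0,-0.8,0,0,0],[0,0,-0.8,0,0,0],[0,0.96,0,0,0,0],[0,0.96,0,0,0,0]]}'
python3 inch.py '{"increments": [[0,0.96,0,0,0,0],[0,0.96,0,0,0,0],[0,0,0,0,0,0]]}'
python3 - <<'E'
from h import *
t=robot.grab_frame("top");cv2.imwrite("pics/t3full.png",t[...,::-1]);im=robot.grab_frame("scene")
cv2.imwrite("pics/t3.png",np.hstack([crop(t,418,218,44,44,9),crop(im,188,206,44,44,9)]))
E
```

```text
t: 7.88
tcp_pos: [0.4378, -0.3193, 0.0609]
ee_rot: [-0.453, 3.109, -0.0]
wrist_force: [0.7, 0.3, 0.7]
width: 1.002
grasp_force: 0.0
t: 8.38
tcp_pos: [0.438, -0.3198, 0.0613]
ee_rot: [-0.453, 3.108, -0.003]
wrist_force: [-0.6, -1.5, 4.5]
width: 0.723
grasp_force: 20.0
t: 9.0
tcp_pos: [0.438, -0.3198, 0.0613]
ee_rot: [0.485, 3.103, -0.002]
wrist_force: [-0.3, -0.9, 5.6]
width: 0.723
grasp_force: 20.0
t: 9.62
tcp_pos: [0.438, -0.3197, 0.0613]
ee_rot: [1.236, 2.887, -0.001]
wrist_force: [-0.4, -1.7, 6.2]
width: 0.723
grasp_force: 20.0
t: 10.12
tcp_pos: [0.4374, -0.319, 0.0605]
ee_rot: [-1.238, -2.887, -0.0]
wrist_force: [-0.1, -0.4, -0.5]
width: 1.004
grasp_force: 0.0
t: 10.75
tcp_pos: [0.5256, -0.2364, 0.2119]
ee_rot: [1.241, 2.883, -0.001]
wrist_force: [0.0, -1.0, -0.5]
width: 1.002
grasp_force: 0.0
t: 11.12
tcp_pos: [0.614, -0.1506, 0.2104]
ee_rot: [1.232, 2.889, 0.002]
wrist_force: [0.0, -0.6, -0.5]
width: 1.0
grasp_force: 0.0
```

View pics/t3.png

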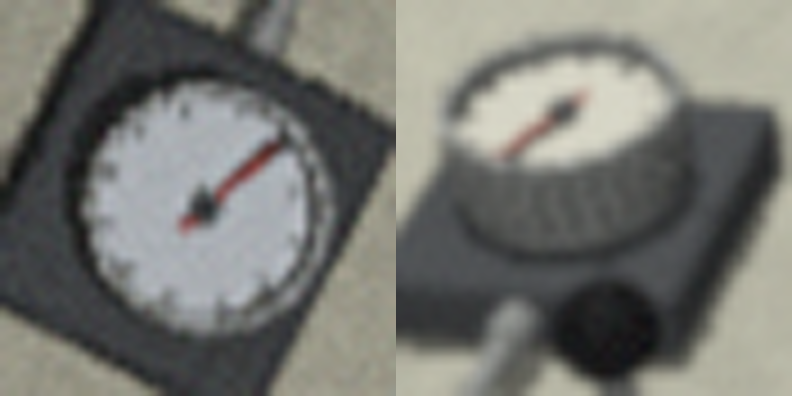

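The mark sits at about (285,135) in the left crop, in line with the needle (hub (205,206), tip (277,145)). I'll measure the remainder more finely.

```bash
cat > g.py <<'E'
from h import *
def gauge(n=6,show=True):
    t=np.mean([robot.grab_frame("top").astype(np.float32) for _ in range(n)],0)
    hub=w2px("top",(.4379,-.3195,.046)); 
    # refine centre: red needle defines direction; face centre from white blob
    w=cv2.inRange(t,(130,130,130),(255,255,255)); w[:int(hub[1])-18]=0;w[int(hub[1])+18:]=0;w[:,:int(hub[0])-18]=0;w[:,int(hub[0])+18:]=0
    h,_=max(((cv2.convexHull(c),cv2.contourArea(c)) for c in cv2.findContours(w,0,2)[0]),key=lambda a:a[1])
    e=cv2.fitEllipse(h)
    C=px2w("top",*e[0],.046); print("hub guess px",hub,"ellipse",e[0],"world",C)
    for c in (C[:2],np.array([.4375,-.3195])):
        th=np.radians(np.arange(-80,-10,1)); rr=np.arange(.006,.029,.001)
        uv=np.array([[w2px("top",(c[0]+r*np.cos(a),c[1]+r*np.sin(a),.046)) for a in th] for r in rr]).astype(np.float32)
        S=cv2.remap(t,uv[...,0],uv[...,1],cv2.INTER_CUBIC)
        red=np.clip(S[...,0]-(S[...,1]+S[...,2])/2-20,0,None); dark=np.clip(110-S.mean(-1),0,None)
        d=np.degrees(th); rm=(red[4:14]).sum(0); b=(rr>.0225)&(rr<.0275); near=abs(d+48)<12; dm=dark[b].sum(0)*near
        print("c",c,"needle",(rm*d).sum()/rm.sum(),"mark",(dm*d).sum()/dm.sum(),"needle per r",[(round(float((x*d).sum()/x.sum()),1)) for x in red[0:18:3]])
        print("mark r",[(round(r*1e3),round(float((x*near*d).sum()/((x*near).sum()+1e-9)),1),round(float((x*near).sum()))) for r,x in zip(rr[b],dark[b])])
    return t
if __name__=="__main__": gauge()
E
python3 g.py
```

```text
hub guess px [440.29480313 240.37649917] ellipse (439.421875, 240.5796661376953) world [ 0.43737416 -0.31746383  0.046     ]
c [ 0.43737416 -0.31746383] needle -52.9617520203633 mark -50.6995654278129 needle per r [-62.7, -55.2, -52.5, -53.2, -52.7, -51.8]
mark r [(23, -50.5, 322), (24, -50.3, 332), (25, -50.4, 308), (26, -51.2, 231), (27, -51.6, 201)]
c [ 0.4375 -0.3195] needle -48.05305108079264 mark -48.36304655178635 needle per r [-48.6, -46.5, -47.4, -48.6, -48.6, -48.3]
mark r [(23, -47.3, 352), (24, -48.1, 284), (25, -48.8, 221), (26, -49.0, 236), (27, -49.0, 341)]
```

Needle and mark agree within about half a degree, so the gauge is zeroed. Now I'll refit the sinks and table from averaged frames.

```bash
cat > tray.py <<'E'
from h import *
def avg(n=4): return np.mean([robot.grab_frame("top").astype(np.float32) for _ in range(n)],0)
def tray(t):
    m=((t[...,0]-t[...,2]>28)|(t.mean(-1)>78)).astype(np.uint8); k=np.zeros_like(m); k[158:260,155:228]=1
    m=cv2.morphologyEx(m*k,cv2.MORPH_CLOSE,np.ones((3,3)))
    out=[]
    for c,n,l in blobs(m,100):
        p,f=fitsink(t,*np.round(c),.003,trayC,trayF); out.append(p)
        print("sink",p[:2].round(4),"th",p[2].round(3),"ydir deg",np.degrees(p[2]+np.pi/2).round(1)%180,"cost",f.round(2),n)
    return out
if __name__=="__main__": tray(avg())
E
python3 tray.py; python3 - <<'E'
import numpy as np
from scipy.optimize import least_squares
P=np.array([[.64529,-.05987],[.61748,.03124],[.58056,-.12952],[.52505,.05225],[.48775,-.10843]])
k=np.radians([-12.5,47.5,-72.5,107.5,-132.5])
f=lambda p:np.c_[p[0]+.095*np.cos(k+p[2]),p[1]+.095*np.sin(k+p[2])]
s=least_squares(lambda p:(f(p)-P).ravel(),[.5525,-.0387,0]);print(s.x,np.degrees(s.x[2]));print(f(s.x).round(4));print((s.fun*1e3).round(1))
a=np.radians(167.5)+s.x[2];print("post",s.x[0]+.125*np.cos(a),s.x[1]+.125*np.sin(a))
E
```

```text
sink [0.5031 0.2971] th 0.254 ydir deg 104.5 cost 3.12 7443
[ 0.55270915 -0.03860851 -0.00783134] -0.44870268459535306
[[ 0.6453 -0.0599]
 [ 0.6174  0.0309]
 [ 0.5806 -0.1294]
 [ 0.5249  0.0522]
 [ 0.488  -0.1081]]
[ 0.  -0.  -0.  -0.3  0.   0.1 -0.2 -0.   0.2  0.3]
post 0.43088776526958883 -0.010598681036194088
```

```bash
python3 -c "
from h import *
t=cv2.imread('pics/t3full.png')[...,::-1]
print(t[165:260:12,160:228:8].mean(-1).round())
cv2.imwrite('pics/t4.png',np.hstack([crop(t,148,150,90,118,4)]))"
```

```text
[[ 81.  82.  85.  83.  84.  84. 116.  75.  85.]
 [ 85.  85.  81.  84.  85.  98. 118.  83.  89.]
 [ 80. 119.  59.  83.  85.  83.  83.  89.  88.]
 [ 82.  79.  73.  84.  89. 121. 123.  84.  85.]
 [ 88.  84.  83.  86.  83.  86. 105.  81.  89.]
 [ 86.  88.  84.  87.  90.  90.  84.  92.  88.]
 [ 78.  84.  81.  86.  79. 109.  49.  91.  94.]
 [ 83.  84.  86.  88.  84. 103. 146.  74.  94.]]
```

View pics/t4.png

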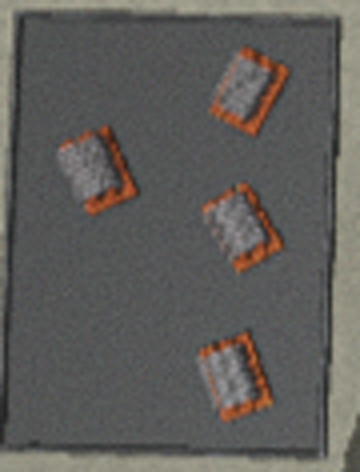

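Lighting changed (the arm's shadow left) and the four sinks are in place. I'll make the thresholds relative to the tray's brightness.

```bash
python3 - <<'E'
s=open("tray.py").read()
s=s.replace("    m=((t","    B=np.median(t[158:260,155:228].mean(-1)); F=lambda c:c.mean(-1)>B*1.14; print('B',B)\n    m=((t").replace(">78)",">B*1.2)").replace("trayC,trayF","trayC,F")
open("tray.py","w").write(s)
E
python3 tray.py; python3 -c "
from h import *
plan(.53,.13,.21,np.radians(64.7))"
```

```text
B 86.25
sink [0.5898 0.2375] th 2.679 ydir deg 63.5 cost 0.4 262
sink [0.5382 0.3283] th 0.459 ydir deg 116.3 cost 0.36 235
sink [0.5059 0.2389] th 0.569 ydir deg 122.6 cost 0.33 268
sink [0.4147 0.239 ] th 0.372 ydir deg 111.3 cost 0.32 286
rot [-1.000e-04  0.000e+00 -3.693e-01] then move [0.1949 0.2218 0.0007] q6 -1.12 t 11.93
```

In the tool's units: -0.185 rad / 3.1416 = -0.0589.

```bash
python3 inch.py '{"increments": [[0,0,0,0,0,-0.0589],[0,0,0,0,0,-0.0589],[0,0,0,0,0,0]]}' .55 25
python3 -c "
from h import *
plan(.5898,.2376,.12,np.radians(63.9))"
```

```text
t: 12.3
tcp_pos: [0.6115, -0.1537, 0.2106]
ee_rot: [-0.689, -3.065, 0.0]
wrist_force: [0.1, 0.3, 0.2]
width: 0.7
grasp_force: 0.0
rot [-0.0001 -0.      0.0132] then move [0.1916 0.3419 0.0906] q6 -1.48 t 12.3
```

In the tool's units: 0.049 m is 0.784, 0.028 m is 0.448, 0.013 rad / 3.1416 = 0.0041.

```bash
python3 inch.py '{"increments": [[0.432,0.784,0,0,0,0.0041],[0.448,0.784,0,0,0,0],[0.448,0.784,0,0,0,0],[0.432,0.784,0.16,0,0,0],[0.432,0.784,0.32,0,0,0]]}'
python3 inch.py '{"increments": [[0.432,0.784,0.48,0,0,0],[0.432,0.768,0.48,0,0,0],[0,0,0,0,0,0],[0,0,0,0,0,0]]}'
python3 -c "
from h import *
plan(.5898,.2376,.042,np.radians(63.7))"
```

```text
t: 12.92
tcp_pos: [0.5957, 0.1284, 0.1814]
ee_rot: [0.713, 3.057, 0.001]
wrist_force: [1.0, -0.3, -0.8]
width: 0.548
grasp_force: 0.0
t: 13.42
tcp_pos: [0.5892, 0.236, 0.1213]
ee_rot: [0.709, 3.06, -0.001]
wrist_force: [0.1, -0.5, -0.1]
width: 0.545
grasp_force: 0.0
rot [-0.0006  0.0003  0.0039] then move [0.0001 0.0017 0.0793] q6 -0.84 t 13.43
```

In the tool's units: 0.03 m is 0.48, 0.019 m is 0.304.

```bash
python3 inch.py '{"increments": [[0,0.024,0.48,0,0,0],[0,0,0.48,0,0,0],[0,0,0.304,0,0,0],[0,0,0,0,0,0],[0,0,0,0,0,0]]}'
python3 inch.py '{"increments": [[0,0,0,0,0,0],[0,0,0,0,0,0],[0,0,0,0,0,0],[0,0,0,0,0,0]]}' 0.0 25
python3 inch.py '{"increments": [[0,0,-0.32,0,0,0],[0,0,-0.48,0,0,0],[0,0,-0.48,0,0,0],[0,0,0,0,0,0]]}'
python3 -c "
from h import *
plan(.6453,-.0599,.12,np.radians(63.7))"
```

```text
t: 14.05
tcp_pos: [0.5907, 0.2373, 0.0433]
ee_rot: [0.708, 3.059, 0.001]
wrist_force: [0.5, -0.3, 0.5]
width: 0.55
grasp_force: 0.0
t: 14.55
tcp_pos: [0.5899, 0.2376, 0.0428]
ee_rot: [0.706, 3.061, -0.0]
wrist_force: [-1.1, -0.4, 5.4]
width: 0.294
grasp_force: 25.0
t: 15.05
tcp_pos: [0.5914, 0.2383, 0.1242]
ee_rot: [0.706, 3.057, 0.004]
wrist_force: [0.2, 0.6, -0.9]
width: 0.294
grasp_force: 25.0
rot [0.0032 0.0034 0.0053] then move [-0.1804 -0.2434  0.0042] q6 -0.84 t 15.05
```

In the tool's units: -0.041 m is -0.656, -0.03 m is -0.48.

```bash
python3 inch.py '{"increments": [[-0.48,-0.64,-0.16,0,0,0],[-0.48,-0.64,0,0,0,0],[-0.48,-0.656,0,0,0,0],[-0.48,-0.656,0,0,0,0],[-0.48,-0.656,0,0,0,0]]}'
python3 inch.py '{"increments": [[-0.48,-0.656,0.16,0,0,0],[0,0,0,0,0,0],[0,0,0,0,0,0]]}'
python3 -c "
from h import *
plan(.6453,-.0599,.0745,np.radians(63.7))"
```

```text
t: 15.68
tcp_pos: [0.6347, -0.012, 0.1304]
ee_rot: [-0.706, -3.059, 0.0]
wrist_force: [-0.5, -0.8, -1.6]
width: 0.291
grasp_force: 25.0
t: 16.05
tcp_pos: [0.6435, -0.0602, 0.1207]
ee_rot: [-0.707, -3.058, -0.001]
wrist_force: [-0.8, 0.6, -0.8]
width: 0.293
grasp_force: 25.0
rot [-0.0002 -0.0027  0.0044] then move [-0.0015  0.001   0.0462] q6 -1.32 t 16.05
```

In the tool's units: 0.02 m is 0.32, 0.006 m is 0.096.

```bash
python3 inch.py '{"increments": [[-0.024,0.016,0.32,0,0,0],[0,0,0.32,0,0,0],[0,0,0.096,0,0,0],[0,0,0,0,0,0],[0,0,0,0,0,0]]}'
python3 -c "
from h import *
plan(.6453,-.0599,.0738,np.radians(63.7))"
```

```text
t: 16.68
tcp_pos: [0.6466, -0.0599, 0.0764]
ee_rot: [0.706, 3.061, -0.0]
wrist_force: [-0.5, -0.6, -1.8]
width: 0.295
grasp_force: 25.0
rot [0.0001 0.0006 0.0059] then move [ 0.0012 -0.0006  0.0026] q6 -1.32 t 16.68
```

In the tool's units: 0.002 m is 0.032, 0.001 m is 0.016.

```bash
python3 inch.py '{"increments": [[0.016,0,0.032,0,0,0],[0,0,0.008,0,0,0],[0,0,0,0,0,0]]}'
python3 inch.py '{"increments": [[0,0,0,0,0,0],[0,0,0,0,0,0],[0,0,0,0,0,0]]}' .55
python3 inch.py '{"increments": [[0,0,-0.32,0,0,0],[0,0,-0.8,0,0,0],[0,0,-0.8,0,0,0],[0.48,0.64,0,0,0,-0.0541],[0.48,0.64,0,0,0,-0.0541]]}' 
python3 inch.py '{"increments": [[0,0,0,0,0,-0.0541],[0,0,0,0,0,-0.0541],[0,0,0,0,0,-0.0541],[0,0,0,0,0,-0.0541],[0,0,0,0,0,0]]}' 
python3 tray.py; python3 -c "
from h import *
plan(.5059,.2389,.12,np.radians(122.6))"
```

```text
t: 17.05
tcp_pos: [0.6454, -0.06, 0.0738]
ee_rot: [0.707, 3.061, -0.0]
wrist_force: [1.1, 0.0, -0.5]
width: 0.29
grasp_force: 25.0
t: 17.42
tcp_pos: [0.6455, -0.06, 0.0738]
ee_rot: [0.707, 3.061, -0.0]
wrist_force: [0.3, -0.1, -0.5]
width: 0.549
grasp_force: 0.0
t: 18.05
tcp_pos: [0.6192, 0.0366, 0.1949]
ee_rot: [0.172, 3.134, 0.0]
wrist_force: [0.2, 0.2, -0.2]
width: 0.547
grasp_force: 0.0
t: 18.68
tcp_pos: [0.6183, 0.036, 0.1938]
ee_rot: [0.875, -3.017, 0.0]
wrist_force: [-0.5, 1.2, 0.4]
width: 0.548
grasp_force: 0.0
B 54.958336
sink [0.4997 0.3389] th 2.598 ydir deg 58.900000000000006 cost 2.97 3453
sink [0.5175 0.1851] th 0.035 ydir deg 92.0 cost 1.83 247
rot [-0.     -0.0001 -0.0052] then move [-0.0146  0.2316  0.0737] q6 -2.19 t 18.88
```

```bash
cat > cop.py <<'E'
from tray import *
t=avg(2)
m=((t[...,0]-t[...,2])/(t.mean(-1)+20)>.4).astype(np.uint8); k=np.zeros_like(m); k[150:265,150:232]=1
m=cv2.dilate(m*k,np.ones((3,3)))
for c,n,l in blobs(m,40): print("copper",px2w("top",*c,.011)[:2].round(3),n)
cv2.imwrite("pics/last.png",t[...,::-1])
E
python3 cop.py
```

```text
copper [0.538 0.322] 214[ WARN:0@2.870] global loadsave.cpp:1063 imwrite_ Unsupported depth image for selected encoder is fallbacked to CV_8U.
```

View pics/last.png

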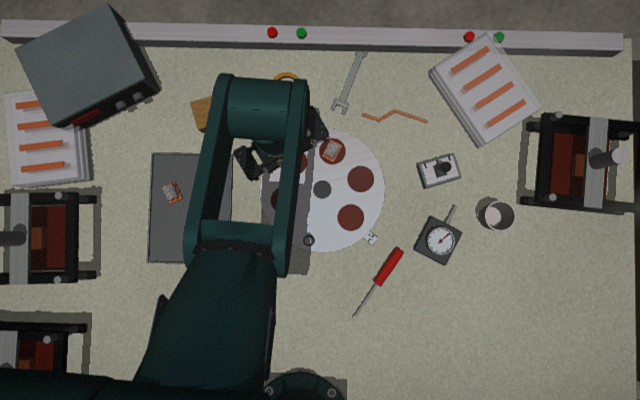

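Top view: the arm hides three of the sinks. The sink on pad2 at (332,150) sits centred. I'll check the tray with the scene camera.

```bash
cat > cops.py <<'E'
from h import *
t=robot.grab_frame("scene").astype(np.float32); o=cv2.imread("pics/scene0.png")[...,::-1].astype(np.float32)
for nm,f in(("start",o),("now",t)):
    m=((f[...,0]-f[...,2])/(f.mean(-1)+20)>.35).astype(np.uint8); k=np.zeros_like(m); k[172:235,378:490]=1
    m=cv2.dilate(m*k,np.ones((3,3)))
    print(nm,[(px2w("scene",*c,.009)[:2].round(3).tolist(),int(n)) for c,n,l in blobs(m,12)])
E
python3 cops.py
```

```text
start [([0.424, 0.234], 140), ([0.514, 0.234], 157), ([0.546, 0.323], 157), ([0.599, 0.229], 159), ([0.663, 0.293], 46), ([0.59, 0.075], 15)]
now [([0.343, 0.233], 21), ([0.425, 0.233], 139), ([0.514, 0.234], 158), ([0.546, 0.323], 159), ([0.663, 0.293], 46), ([0.59, 0.075], 15)]
```

Units first: shifts go in shares of 62.5 mm and turns go in shares of pi rad. So 0.047 m is 0.752, 0.046 m is 0.736, -0.005 rad / 3.1416 = -0.0016.

```bash
python3 inch.py '{"increments": [[-0.048,0.736,0,0,0,-0.0016],[-0.048,0.736,0,0,0,0],[-0.048,0.736,0.32,0,0,0],[-0.048,0.736,0.4,0,0,0],[-0.048,0.752,0.448,0,0,0]]}'
python3 inch.py '{"increments": [[0,0,0,0,0,0],[0,0,0,0,0,0]]}'
python3 -c "
from h import *
plan(.5058,.2388,.042,np.radians(122.2))"
```

```text
t: 19.65
tcp_pos: [0.5061, 0.2398, 0.1205]
ee_rot: [-0.883, 3.013, 0.0]
wrist_force: [1.6, 0.1, -0.1]
width: 0.546
grasp_force: 0.0
t: 19.9
tcp_pos: [0.5069, 0.2385, 0.121]
ee_rot: [-0.886, 3.013, -0.001]
wrist_force: [0.8, -0.3, 0.2]
width: 0.554
grasp_force: 0.0
rot [-0.0007  0.0005  0.0097] then move [0.0008 0.0009 0.079 ] q6 -1.83 t 19.9
```

In the tool's units: 0.03 m is 0.48, 0.019 m is 0.304, 0.009 rad / 3.1416 = 0.0029.

```bash
python3 inch.py '{"increments": [[0.008,0.008,0.48,0,0,0.0029],[0,0,0.48,0,0,0],[0,0,0.304,0,0,0],[0,0,0,0,0,0],[0,0,0,0,0,0]]}'
python3 inch.py '{"increments": [[0,0,0,0,0,0],[0,0,0,0,0,0],[0,0,0,0,0,0],[0,0,0,0,0,0]]}' 0.0 25
python3 inch.py '{"increments": [[0,0,-0.32,0,0,0],[0,0,-0.48,0,0,0],[0,0,-0.64,0,0,0],[0,0,0,0,0,0]]}'
python3 -c "
from h import *
plan(.5806,-.1294,.13,np.radians(122.2))"
```

```text
t: 20.52
tcp_pos: [0.5071, 0.2383, 0.0428]
ee_rot: [-0.869, 3.017, -0.0]
wrist_force: [0.7, 0.4, -0.3]
width: 0.552
grasp_force: 0.0
t: 21.02
tcp_pos: [0.5061, 0.2388, 0.0424]
ee_rot: [-0.872, 3.017, -0.0]
wrist_force: [-0.7, -1.2, 5.5]
width: 0.293
grasp_force: 25.0
t: 21.52
tcp_pos: [0.5075, 0.2395, 0.1343]
ee_rot: [-0.87, 3.013, 0.0]
wrist_force: [-0.5, 0.0, -0.8]
width: 0.291
grasp_force: 25.0
rot [-0.0013  0.0054  0.0004] then move [ 0.1348 -0.3511  0.0043] q6 -1.82 t 21.52
```

In the tool's units: -0.05 m is -0.8, 0.019 m is 0.304.

```bash
python3 inch.py '{"increments": [[0.304,-0.8,0,0,0,0],[0.304,-0.8,0,0,0,0],[0.304,-0.8,0,0,0,0],[0.304,-0.8,0,0,0,0],[0.304,-0.8,0,0,0,0]]}'
python3 inch.py '{"increments": [[0.32,-0.8,0,0,0,0],[0.32,-0.816,0.32,0,0,0],[0,0,0,0,0,0],[0,0,0,0,0,0]]}'
python3 -c "
from h import *
plan(.5806,-.1294,.0737,np.radians(122.2))"
```

```text
t: 22.15
tcp_pos: [0.5577, -0.0249, 0.1302]
ee_rot: [0.871, -3.016, -0.002]
wrist_force: [0.3, 0.9, -1.6]
width: 0.298
grasp_force: 25.0
t: 22.65
tcp_pos: [0.5772, -0.1296, 0.1103]
ee_rot: [0.869, -3.016, -0.003]
wrist_force: [-0.4, 1.3, -0.4]
width: 0.296
grasp_force: 25.0
rot [ 0.0028 -0.0017 -0.0007] then move [-0.003  -0.0016  0.0366] q6 -2.47 t 22.65
```

```bash
python3 inch.py '{"increments": [[-0.048,-0.0256,0.32,0,0,0],[0,0,0.192,0,0,0],[0,0,0.048,0,0,0],[0,0,0,0,0,0],[0,0,0,0,0,0]]}'
python3 -c "
from h import *
plan(.5806,-.1294,.0737,np.radians(122.2))"
```

```text
t: 23.28
tcp_pos: [0.5822, -0.13, 0.0773]
ee_rot: [-0.872, 3.018, -0.001]
wrist_force: [-0.8, 0.3, -0.9]
width: 0.294
grasp_force: 25.0
rot [-0.0008  0.0005  0.0004] then move [0.0011 0.0014 0.0036] q6 -2.47 t 23.27
```

```bash
python3 inch.py '{"increments": [[0.008,0.008,0.032,0,0,0],[0,0,0.0128,0,0,0],[0,0,0,0,0,0]]}'
python3 inch.py '{"increments": [[0,0,0,0,0,0],[0,0,0,0,0,0],[0,0,0,0,0,0]]}' .55
python3 inch.py '{"increments": [[0,0,-0.32,0,0,0],[0,0,-0.8,0,0,0],[0,0,-0.8,0,0,0],[0,0,0,0,0,0]]}'
python3 cops.py; python3 tray.py
python3 -c "
from h import *
plan(.4147,.239,.16,np.radians(111.3))"
```

```text
t: 23.65
tcp_pos: [0.5811, -0.1299, 0.0739]
ee_rot: [0.871, -3.018, 0.0]
wrist_force: [0.1, 0.7, -1.1]
width: 0.293
grasp_force: 25.0
t: 24.02
tcp_pos: [0.5813, -0.1299, 0.074]
ee_rot: [-0.871, 3.018, -0.0]
wrist_force: [0.0, -0.2, -1.0]
width: 0.549
grasp_force: 0.0
t: 24.52
tcp_pos: [0.5841, -0.1308, 0.1984]
ee_rot: [-0.87, 3.011, -0.008]
wrist_force: [-0.2, -0.3, -0.3]
width: 0.554
grasp_force: 0.0
start [([0.424, 0.234], 140), ([0.514, 0.234], 157), ([0.546, 0.323], 157), ([0.599, 0.229], 159), ([0.663, 0.293], 46), ([0.59, 0.075], 15)]
now [([0.424, 0.234], 140), ([0.546, 0.323], 160), ([0.663, 0.293], 46), ([0.59, 0.075], 15)]
B 80.666664
sink [0.5386 0.3283] th 0.456 ydir deg 116.2 cost 0.35 226
sink [0.4146 0.2392] th 0.349 ydir deg 110.0 cost 0.3 285
rot [ 0.0022 -0.0023  0.1904] then move [0.0202 0.4034 0.0323] q6 -2.47 t 24.77
```

```bash
python3 -c "
from h import *
plan(.5385,.3283,.12,np.radians(116.2))"
```

```text
rot [ 0.0023 -0.0022  0.1049] then move [-0.1648  0.4291  0.0723] q6 -2.47 t 24.77
```

In the tool's units: 0.054 m is 0.864, -0.021 m is -0.336, 0.105 rad / 3.1416 = 0.0334.

```bash
python3 inch.py '{"increments": [[0,0,0,0,0,0.0334],[-0.336,0.864,0,0,0,0],[-0.336,0.864,0,0,0,0],[-0.336,0.864,0,0,0,0],[-0.336,0.864,0,0,0,0]]}'
python3 inch.py '{"increments": [[-0.336,0.864,0,0,0,0],[-0.32,0.848,0.32,0,0,0],[-0.32,0.848,0.4,0,0,0],[-0.32,0.848,0.4,0,0,0],[0,0,0,0,0,0]]}'
python3 inch.py '{"increments": [[0,0,0,0,0,0],[0,0,0,0,0,0]]}'
python3 -c "
from h import *
plan(.5385,.3283,.042,np.radians(116.2))"
```

```text
t: 25.4
tcp_pos: [0.56, 0.1027, 0.1924]
ee_rot: [0.711, -3.057, -0.001]
wrist_force: [0.9, 0.5, -0.6]
width: 0.556
grasp_force: 0.0
t: 26.02
tcp_pos: [0.5369, 0.3306, 0.12]
ee_rot: [0.717, -3.053, 0.001]
wrist_force: [-0.1, -0.6, 0.6]
width: 0.548
grasp_force: 0.0
t: 26.28
tcp_pos: [0.5403, 0.3266, 0.1241]
ee_rot: [0.71, -3.06, 0.001]
wrist_force: [0.4, 0.3, 0.7]
width: 0.553
grasp_force: 0.0
rot [-0.0004 -0.0002 -0.0015] then move [0.0009 0.0023 0.0821] q6 -1.59 t 26.27
```

In the tool's units: 0.03 m is 0.48, 0.02 m is 0.32.

```bash
python3 inch.py '{"increments": [[0.008,0.032,0.48,0,0,0],[0,0,0.48,0,0,0],[0,0,0.32,0,0,0],[0,0,0,0,0,0],[0,0,0,0,0,0]]}'
python3 inch.py '{"increments": [[0,0,0,0,0,0],[0,0,0,0,0,0],[0,0,0,0,0,0],[0,0,0,0,0,0]]}' 0.0 25
python3 inch.py '{"increments": [[0,0,-0.32,0,0,0],[0,0,-0.48,0,0,0],[0,0,-0.64,0,0,0],[0,0,0,0,0,0],[0,0,0,0,0,0]]}'
python3 -c "
from h import *
plan(.6174,.0309,.12,np.radians(116.2))"
```

```text
t: 26.9
tcp_pos: [0.5395, 0.329, 0.045]
ee_rot: [-0.71, 3.059, 0.0]
wrist_force: [-0.2, 0.8, 0.6]
width: 0.547
grasp_force: 0.0
t: 27.4
tcp_pos: [0.5391, 0.3295, 0.0446]
ee_rot: [-0.712, 3.059, -0.0]
wrist_force: [0.4, -2.6, 6.0]
width: 0.295
grasp_force: 25.0
t: 28.02
tcp_pos: [0.5377, 0.3293, 0.133]
ee_rot: [0.712, -3.058, 0.0]
wrist_force: [-0.8, -0.8, -1.4]
width: 0.293
grasp_force: 25.0
rot [ 0.0001 -0.0015  0.    ] then move [ 0.0603 -0.3029  0.013 ] q6 -1.59 t 28.02
```

```bash
python3 inch.py '{"increments": [[0.16,-0.8,0,0,0,0],[0.16,-0.8,0,0,0,0],[0.16,-0.8,0,0,0,0],[0.16,-0.816,0,0,0,0],[0.16,-0.816,0,0,0,0]]}'
python3 inch.py '{"increments": [[0.16,-0.816,0.32,0,0,0],[0,0,0,0,0,0],[0,0,0,0,0,0],[0,0,0,0,0,0]]}'
python3 -c "
from h import *
plan(.6174,.0312,.0757,np.radians(116.2))"
```

```text
t: 28.65
tcp_pos: [0.6038, 0.0797, 0.1318]
ee_rot: [0.711, -3.056, -0.001]
wrist_force: [0.4, 0.3, -0.8]
width: 0.294
grasp_force: 25.0
t: 29.15
tcp_pos: [0.6178, 0.0324, 0.1135]
ee_rot: [0.714, -3.058, -0.001]
wrist_force: [0.2, 0.1, 0.1]
width: 0.293
grasp_force: 25.0
rot [ 0.0008 -0.0009  0.0013] then move [ 0.0009 -0.0009  0.0378] q6 -2.09 t 29.15
```

In the tool's units: 0.02 m is 0.32, 0.014 m is 0.224.

```bash
python3 inch.py '{"increments": [[0.008,-0.016,0.32,0,0,0],[0,0,0.224,0,0,0],[0,0,0.048,0,0,0],[0,0,0,0,0,0],[0,0,0,0,0,0]]}'
python3 -c "
from h import *
plan(.6174,.0312,.0757,np.radians(116.2))"
```

```text
t: 29.78
tcp_pos: [0.6189, 0.0301, 0.0775]
ee_rot: [-0.712, 3.059, -0.001]
wrist_force: [0.7, -0.6, -1.7]
width: 0.291
grasp_force: 25.0
rot [-0.0005  0.0008  0.    ] then move [0.0009 0.0017 0.0018] q6 -2.09 t 29.77
```

In the tool's units: 0.0015 m is 0.024, 0.001 m is 0.016.

```bash
python3 inch.py '{"increments": [[0.0096,0.016,0.024,0,0,0],[0,0,0.0048,0,0,0],[0,0,0,0,0,0],[0,0,0,0,0,0]]}'
python3 inch.py '{"increments": [[0,0,0,0,0,0],[0,0,0,0,0,0],[0,0,0,0,0,0]]}' .55
python3 inch.py '{"increments": [[0,0,-0.32,0,0,0],[0,0,-0.8,0,0,0],[0,0,-0.64,0,0,0],[0,0,0,0,0,0],[0,0,0,0,0,0]]}'
python3 cops.py
python3 -c "
from h import *
plan(.4147,.2391,.12,np.radians(110.7))"
```

```text
t: 30.28
tcp_pos: [0.6178, 0.0305, 0.0756]
ee_rot: [-0.712, 3.059, -0.001]
wrist_force: [-0.8, -0.7, 5.4]
width: 0.294
grasp_force: 25.0
t: 30.65
tcp_pos: [0.6173, 0.0307, 0.0748]
ee_rot: [0.712, -3.059, -0.0]
wrist_force: [0.3, 0.3, 0.2]
width: 0.544
grasp_force: 0.0
t: 31.28
tcp_pos: [0.6168, 0.0307, 0.1843]
ee_rot: [0.712, -3.059, -0.0]
wrist_force: [-0.8, -0.5, -0.8]
width: 0.549
grasp_force: 0.0
start [([0.424, 0.234], 140), ([0.514, 0.234], 157), ([0.546, 0.323], 157), ([0.599, 0.229], 159), ([0.663, 0.293], 46), ([0.59, 0.075], 15)]
now [([0.353, 0.222], 57), ([0.425, 0.233], 140), ([0.663, 0.293], 46), ([0.59, 0.075], 15)]
rot [ 0.0011 -0.0024  0.0959] then move [0.115  0.2662 0.0637] q6 -2.09 t 31.32
```

In the tool's units: 0.053 m is 0.848, 0.023 m is 0.368, 0.096 rad / 3.1416 = 0.0306.

```bash
python3 inch.py '{"increments": [[0,0,0,0,0,0.0306],[0.368,0.848,0,0,0,0],[0.368,0.848,0,0,0,0],[0.368,0.848,0,0,0,0],[0.368,0.848,0.48,0,0,0]]}'
python3 inch.py '{"increments": [[0.368,0.864,0.544,0,0,0],[0,0,0,0,0,0],[0,0,0,0,0,0],[0,0,0,0,0,0]]}'
python3 -c "
from h import *
plan(.4147,.2391,.042,np.radians(110.7))"
```

```text
t: 31.95
tcp_pos: [0.4574, 0.196, 0.1561]
ee_rot: [-0.563, 3.089, 0.0]
wrist_force: [1.0, 0.3, -0.5]
width: 0.549
grasp_force: 0.0
t: 32.45
tcp_pos: [0.4222, 0.2334, 0.1252]
ee_rot: [-0.562, 3.09, -0.0]
wrist_force: [0.3, -0.1, 1.3]
width: 0.552
grasp_force: 0.0
rot [-0.0003  0.0011 -0.0013] then move [0.005  0.008  0.0832] q6 -1.57 t 32.45
```

In the tool's units: 0.03 m is 0.48, 0.008 m is 0.128.

```bash
python3 inch.py '{"increments": [[0.08,0.128,0.32,0,0,0],[0,0,0.48,0,0,0],[0,0,0.32,0,0,0],[0,0,0,0,0,0],[0,0,0,0,0,0]]}'
python3 -c "
from h import *
plan(.4147,.2391,.043,np.radians(110.7))"
```

```text
t: 33.08
tcp_pos: [0.4144, 0.2393, 0.0557]
ee_rot: [-0.562, 3.09, 0.0]
wrist_force: [0.1, 0.2, -0.0]
width: 0.554
grasp_force: 0.0
rot [-0.0001  0.0013 -0.0012] then move [-0.0002 -0.0003  0.0127] q6 -1.55 t 33.08
```

In the tool's units: 0.0125 m is 0.2.

```bash
python3 inch.py '{"increments": [[0,0,0.2,0,0,0],[0,0,0,0,0,0],[0,0,0,0,0,0]]}'
python3 inch.py '{"increments": [[0,0,0,0,0,0],[0,0,0,0,0,0],[0,0,0,0,0,0],[0,0,0,0,0,0]]}' 0.0 25
python3 inch.py '{"increments": [[0,0,-0.32,0,0,0],[0,0,-0.48,0,0,0],[0,0,-0.64,0,0,0],[0,0,0,0,0,0],[0,0,0,0,0,0]]}'
python3 -c "
from h import *
plan(.5249,.0522,.125,np.radians(110.7))"
```

```text
t: 33.45
tcp_pos: [0.4132, 0.2396, 0.0425]
ee_rot: [0.564, -3.09, 0.0]
wrist_force: [1.3, 0.6, -0.5]
width: 0.553
grasp_force: 0.0
t: 33.95
tcp_pos: [0.4133, 0.2395, 0.0426]
ee_rot: [-0.564, 3.09, -0.0]
wrist_force: [0.9, -0.7, 2.4]
width: 0.295
grasp_force: 25.0
t: 34.58
tcp_pos: [0.4126, 0.2394, 0.1319]
ee_rot: [0.564, -3.09, 0.0]
wrist_force: [-0.6, 0.3, -0.8]
width: 0.294
grasp_force: 25.0
rot [ 0.     -0.0007 -0.0001] then move [-0.0388 -0.2148  0.0069] q6 -1.55 t 34.58
```

In the tool's units: -0.054 m is -0.864, -0.053 m is -0.848.

```bash
python3 inch.py '{"increments": [[-0.144,-0.848,0,0,0,0],[-0.144,-0.864,0,0,0,0],[-0.16,-0.864,0,0,0,0],[-0.16,-0.864,0.32,0,0,0],[0,0,0,0,0,0]]}'
python3 inch.py '{"increments": [[0,0,0,0,0,0],[0,0,0,0,0,0],[0,0,0,0,0,0]]}'
python3 -c "
from h import *
plan(.5237,.0522,.0736,np.radians(110.7))"
```

```text
t: 35.2
tcp_pos: [0.5252, 0.0488, 0.1098]
ee_rot: [0.557, -3.089, 0.0]
wrist_force: [-0.6, 0.3, -1.7]
width: 0.294
grasp_force: 25.0
t: 35.58
tcp_pos: [0.5241, 0.053, 0.1126]
ee_rot: [0.567, -3.09, -0.0]
wrist_force: [0.1, -0.5, -0.7]
width: 0.298
grasp_force: 25.0
rot [ 0.0001 -0.0002  0.0017] then move [ 0.0007 -0.0006  0.039 ] q6 -1.96 t 35.58
```

In the tool's units: 0.02 m is 0.32, 0.014 m is 0.224.

```bash
python3 inch.py '{"increments": [[0.0048,-0.008,0.32,0,0,0],[0,0,0.224,0,0,0],[0,0,0.048,0,0,0],[0,0,0,0,0,0],[0,0,0,0,0,0]]}'
python3 -c "
from h import *
plan(.5237,.0522,.0736,np.radians(110.7))"
```

```text
t: 36.2
tcp_pos: [0.525, 0.0513, 0.076]
ee_rot: [-0.564, 3.09, -0.0]
wrist_force: [1.1, 0.1, -0.7]
width: 0.297
grasp_force: 25.0
rot [-0.0004  0.0008 -0.    ] then move [0.0009 0.0013 0.0024] q6 -1.97 t 36.2
```

In the tool's units: 0.002 m is 0.032, 0.001 m is 0.016.

```bash
python3 inch.py '{"increments": [[0.0096,0.016,0.032,0,0,0],[0,0,0.0064,0,0,0],[0,0,0,0,0,0],[0,0,0,0,0,0]]}'
python3 inch.py '{"increments": [[0,0,0,0,0,0],[0,0,0,0,0,0],[0,0,0,0,0,0]]}' .55
python3 inch.py '{"increments": [[0,0,-0.32,0,0,0],[0,0,-0.8,0,0,0],[0,0,-0.8,0,0,0],[0,0,-0.8,0,0,0],[0,0,0,0,0,0]]}'
python3 -c "
from h import *
plan(.30,.5,.25,np.radians(110.7))"
```

```text
t: 36.7
tcp_pos: [0.524, 0.0521, 0.0736]
ee_rot: [-0.564, 3.09, -0.0]
wrist_force: [-0.7, 0.5, 6.0]
width: 0.296
grasp_force: 25.0
t: 37.08
tcp_pos: [0.5236, 0.052, 0.0729]
ee_rot: [0.564, -3.09, 0.0]
wrist_force: [0.4, -1.0, -0.7]
width: 0.542
grasp_force: 0.0
t: 37.7
tcp_pos: [0.5264, 0.052, 0.2472]
ee_rot: [-0.563, 3.082, -0.003]
wrist_force: [-0.0, 0.5, -0.1]
width: 0.547
grasp_force: 0.0
rot [-0.0033  0.0077 -0.    ] then move [ 0.0535  0.4992 -0.0028] q6 -1.96 t 37.7
```

In the tool's units: 0.055 m is 0.88, 0.006 m is 0.096.

```bash
python3 inch.py '{"increments": [[0.096,0.88,0,0,0,0],[0.096,0.88,0,0,0,0],[0.096,0.88,0,0,0,0],[0.096,0.88,0,0,0,0],[0.096,0.88,0,0,0,0]]}'
python3 inch.py '{"increments": [[0.096,0.88,0,0,0,0],[0.096,0.88,0,0,0,0],[0.096,0.88,0,0,0,0],[0.096,0.88,0,0,0,0],[0,0,0,0,0,0]]}'
python3 - <<'E'
from tray import *
t=avg(4); cv2.imwrite("pics/t5full.png",t[...,::-1].astype(np.uint8))
cv2.imwrite("pics/t5.png",crop(t.astype(np.uint8),255,120,140,140,4))
m=((t[...,0]-t[...,2])/(t.mean(-1)+20)>.5)
for n,p in dict(p2=(.6453,-.0599),p3=(.6174,.0309),p1=(.5806,-.1294),p4=(.5249,.0522)).items():
    uv=w2px("top",(*p,.049)); x,y=int(uv[0]),int(uv[1]); print(n,t[y-1:y+2,x-1:x+2].mean((0,1)).round(), "pad",p)
E
```

```text
t: 38.33
tcp_pos: [0.3968, 0.2997, 0.2418]
ee_rot: [0.564, -3.089, 0.001]
wrist_force: [1.1, -0.5, 0.9]
width: 0.549
grasp_force: 0.0
t: 38.95
tcp_pos: [0.296, 0.4983, 0.2414]
ee_rot: [0.571, -3.088, 0.001]
wrist_force: [0.9, -0.1, -0.4]
width: 0.551
grasp_force: 0.0
p2 [99. 97. 97.] pad (0.6453, -0.0599)
p3 [95. 93. 94.] pad (0.6174, 0.0309)
p1 [85. 85. 85.] pad (0.5806, -0.1294)
p4 [88. 89. 90.] pad (0.5249, 0.0522)
```

View pics/t5.png

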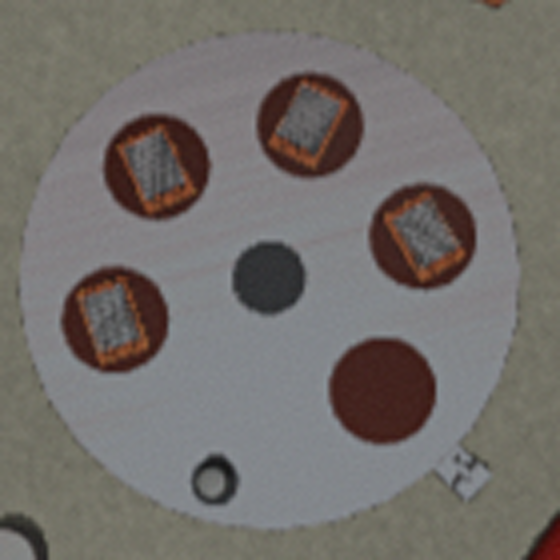

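Four sinks sit centred on four pads, the fifth pad at (382,390) and the tray are empty, and the post is at (215,480). I'll get fit figures and the approach to the post.

```bash
cat > onpad.py <<'E'
from h import *
def onpad(t,pads):
    C=lambda c:(c[...,0]-c[...,2]>65)
    F=lambda c:(c[...,0]-c[...,2]<25)
    for p in pads:
        u,v=np.round(w2px("top",(*p,.045)))
        x,f=fitsink(t,u,v,.034,C,F,h=11); print("pad",np.round(p,4),"off mm",((x[:2]-p)*1e3).round(1),"cost",f.round(2))
E
python3 - <<'E'
from onpad import *
t=cv2.imread("pics/t5full.png")[...,::-1].astype(np.float32)
u=w2px("top",(.488,-.1081,.034)).astype(int); print("pad colour",t[u[1],u[0]])
onpad(t,[np.array(p) for p in((.6453,-.0599),(.6174,.0309),(.5806,-.1294),(.5249,.0522))])
plan(.4309,-.0106,.16,np.radians(60))
E
python3 cops.py
```

```text
pad colour [67. 35. 30.]
pad [ 0.6453 -0.0599] off mm [-0.1  0.2] cost 0.51
pad [0.6174 0.0309] off mm [-1.6 -0.5] cost 0.49
pad [ 0.5806 -0.1294] off mm [-0.8 -1.3] cost 0.46
pad [0.5249 0.0522] off mm [0.4 1.5] cost 0.46
rot [-2.10e-03 -7.00e-04  8.84e-01] then move [-0.3672 -0.3712  0.0822] q6 -1.02 t 39.15
start [([0.424, 0.234], 140), ([0.514, 0.234], 157), ([0.546, 0.323], 157), ([0.599, 0.229], 159), ([0.663, 0.293], 46), ([0.59, 0.075], 15)]
now [([0.663, 0.293], 46), ([0.59, 0.075], 15)]
```

In the tool's units: 0.177 rad / 3.1416 = 0.0563.

```bash
python3 inch.py '{"increments": [[0,0,0,0,0,0.0563],[0,0,0,0,0,0.0563],[0,0,0,0,0,0.0563],[0,0,0,0,0,0.0563],[0,0,0,0,0,0.0563]]}'
python3 inch.py '{"increments": [[-0.656,-0.656,0,0,0,0],[-0.656,-0.656,0,0,0,0],[-0.656,-0.656,0,0,0,0],[-0.656,-0.656,0,0,0,0],[-0.656,-0.656,0,0,0,0]]}'
python3 inch.py '{"increments": [[-0.656,-0.656,0.16,0,0,0],[-0.656,-0.656,0.32,0,0,0],[-0.64,-0.656,0.32,0,0,0],[-0.64,-0.656,0.48,0,0,0],[0,0,0,0,0,0]]}'
python3 inch.py '{"increments": [[0,0,0,0,0,0],[0,0,0,0,0,0]]}'
python3 -c "
from h import *
plan(.4309,-.0106,.07,np.radians(60))"
```

```text
t: 39.83
tcp_pos: [0.2992, 0.4946, 0.2431]
ee_rot: [0.826, 3.031, -0.001]
wrist_force: [1.0, -0.4, 0.1]
width: 0.548
grasp_force: 0.0
t: 40.45
tcp_pos: [0.3735, 0.213, 0.2433]
ee_rot: [0.816, 3.033, 0.0]
wrist_force: [0.7, -1.0, -0.6]
width: 0.553
grasp_force: 0.0
t: 41.08
tcp_pos: [0.4304, -0.0093, 0.1628]
ee_rot: [-0.824, -3.029, 0.002]
wrist_force: [-0.8, 1.0, 0.3]
width: 0.554
grasp_force: 0.0
t: 41.32
tcp_pos: [0.4308, -0.0044, 0.1647]
ee_rot: [0.812, 3.034, 0.0]
wrist_force: [0.2, -0.5, 0.3]
width: 0.549
grasp_force: 0.0
rot [0.0004 0.0006 0.0008] then move [-0.0032 -0.0053  0.0947] q6 -1.22 t 41.33
```

In the tool's units: 0.03 m is 0.48, 0.025 m is 0.4.

```bash
python3 inch.py '{"increments": [[-0.048,-0.08,0.48,0,0,0],[0,0,0.48,0,0,0],[0,0,0.4,0,0,0],[0,0,0.16,0,0,0],[0,0,0,0,0,0]]}'
python3 -c "
from h import *
plan(.4309,-.0106,.07,np.radians(60))"
python3 inch.py '{"increments": [[0,0,0,0,0,0],[0,0,0,0,0,0],[0,0,0,0,0,0],[0,0,0,0,0,0]]}' 0.0 25
python3 -c "
from h import *
plan(.4309,-.0106,.07,np.radians(60))"
```

```text
t: 41.95
tcp_pos: [0.431, -0.0103, 0.0692]
ee_rot: [-0.811, -3.035, 0.0]
wrist_force: [-0.4, 0.3, -0.2]
width: 0.552
grasp_force: 0.0
rot [-0.0002 -0.0005  0.0013] then move [-0.0001 -0.0003 -0.0008] q6 -1.23 t 41.95
t: 42.45
tcp_pos: [0.4316, -0.011, 0.0695]
ee_rot: [0.814, 3.033, 0.001]
wrist_force: [0.6, 2.1, 4.8]
width: 0.198
grasp_force: 25.0
rot [ 0.0006  0.0009 -0.0007] then move [ 0.0008  0.     -0.0005] q6 -1.23 t 42.45
```

In the tool's units: -0.00775 m is -0.124, -0.00265 m is -0.0424, -0.0655 rad / 3.1416 = -0.0208.

```bash
python3 inch.py '{"increments": [[-0.0424,-0.124,0,0,0,-0.0208],[-0.0424,-0.124,0,0,0,-0.0208],[-0.0424,-0.124,0,0,0,-0.0208],[-0.0424,-0.124,0,0,0,-0.0208],[0,0,0,0,0,0]]}'
cat > arc.py <<'E'
from h import *
s=robot.sense(); d=s["tcp_pos"][:2]-[.5527,-.0386]
a=np.degrees(np.arctan2(d[1],d[0]))%360; M=R.from_rotvec(s["ee_rot"]).as_matrix()
print("radius",np.hypot(*d).round(4),"table angle",np.radians(a-167.05).round(3),"heading",np.degrees(np.arctan2(M[1,1],M[0,1])).round(1))
e=np.radians(227.05); plan(.5527+.125*np.cos(e),-.0386+.125*np.sin(e),s["tcp_pos"][2],np.radians(120))
E
python3 arc.py
```

```text
t: 43.08
tcp_pos: [0.4285, -0.0442, 0.0695]
ee_rot: [0.411, 3.114, -0.001]
wrist_force: [0.3, 0.3, 6.3]
width: 0.197
grasp_force: 25.0
radius 0.1244 table angle 0.271 heading 75.0
rot [-6.000e-04  9.000e-04 -7.863e-01] then move [ 0.0091 -0.0939  0.    ] q6 -1.57 t 43.08
```

In the tool's units: -0.00775 m is -0.124, -0.00265 m is -0.0424, -0.0655 rad / 3.1416 = -0.0208.

```bash
python3 inch.py '{"increments": [[-0.0424,-0.124,0,0,0,-0.0208],[-0.0424,-0.124,0,0,0,-0.0208],[-0.0424,-0.124,0,0,0,-0.0208],[-0.0424,-0.124,0,0,0,-0.0208],[-0.0424,-0.124,0,0,0,-0.0208]]}'
python3 inch.py '{"increments": [[-0.0424,-0.124,0,0,0,-0.0208],[-0.0424,-0.124,0,0,0,-0.0208],[-0.0424,-0.124,0,0,0,-0.0208],[-0.0424,-0.124,0,0,0,-0.0208],[0,0,0,0,0,0]]}'
python3 arc.py
```

```text
t: 43.7
tcp_pos: [0.4365, -0.0838, 0.0695]
ee_rot: [-0.104, 3.139, -0.0]
wrist_force: [-0.1, 1.6, 5.1]
width: 0.204
grasp_force: 25.0
t: 44.32
tcp_pos: [0.4521, -0.1126, 0.0695]
ee_rot: [-0.511, 3.099, -0.0]
wrist_force: [0.2, 0.3, 5.5]
width: 0.202
grasp_force: 25.0
radius 0.1249 table angle 0.86 heading 108.7
rot [-0.0004  0.0007 -0.1969] then move [-0.0046 -0.0229  0.    ] q6 -2.29 t 44.33
```

In the tool's units: -0.0074 m is -0.1184, -0.0025 m is -0.04, -0.0625 rad / 3.1416 = -0.0199.

```bash
python3 inch.py '{"increments": [[-0.04,-0.1184,0,0,0,-0.0199],[-0.04,-0.1184,0,0,0,-0.0199],[-0.04,-0.1184,0,0,0,-0.0199],[0,0,0,0,0,0],[0,0,0,0,0,0]]}'
python3 arc.py
```

```text
t: 44.95
tcp_pos: [0.4675, -0.1301, 0.0695]
ee_rot: [-0.797, 3.038, -0.001]
wrist_force: [1.3, 0.5, 5.6]
width: 0.2
grasp_force: 25.0
radius 0.125 table angle 1.047 heading 119.4
rot [-0.001   0.0008 -0.0103] then move [-0. -0.  0.] q6 -2.5 t 44.95
```

Exactly at the detent. I'll release, rise, retreat, and look.

In the tool's units: -0.05 m is -0.8, -0.02 m is -0.32.

```bash
python3 inch.py '{"increments": [[0,0,0,0,0,0],[0,0,0,0,0,0],[0,0,0,0,0,0]]}' .5
python3 inch.py '{"increments": [[0,0,-0.32,0,0,0],[0,0,-0.8,0,0,0],[0,0,-0.8,0,0,0],[0,0,-0.8,0,0,0],[0,0,0,0,0,0]]}'
python3 -c "
from h import *
plan(.28,.5,.25,np.radians(90))"
```

```text
t: 45.32
tcp_pos: [0.4665, -0.1299, 0.0689]
ee_rot: [0.8, -3.037, -0.0]
wrist_force: [0.5, -0.2, -0.8]
width: 0.486
grasp_force: 0.0
t: 45.95
tcp_pos: [0.4693, -0.131, 0.2428]
ee_rot: [-0.799, 3.032, -0.008]
wrist_force: [0.4, 0.2, 0.1]
width: 0.498
grasp_force: 0.0
rot [-0.0052  0.0063  0.5151] then move [ 0.1893  0.631  -0.0072] q6 -2.5 t 45.95
```

In the tool's units: 0.053 m is 0.848, 0.016 m is 0.256, 0.172 rad / 3.1416 = 0.0547.

```bash
python3 inch.py '{"increments": [[0,0,0,0,0,0.0547],[0,0,0,0,0,0.0547],[0,0,0,0,0,0.0544],[0.256,0.848,0,0,0,0],[0.256,0.848,0,0,0,0]]}'
python3 inch.py '{"increments": [[0.256,0.848,0,0,0,0],[0.256,0.848,0,0,0,0],[0.256,0.848,0,0,0,0],[0.256,0.848,0,0,0,0],[0.256,0.848,0,0,0,0]]}'
python3 inch.py '{"increments": [[0.256,0.848,0,0,0,0],[0.256,0.848,0,0,0,0],[0.256,0.848,0,0,0,0],[0.256,0.8,0,0,0,0],[0,0,0,0,0,0]]}'
python3 - <<'E'
from tray import *
from onpad import onpad
t=avg(4); cv2.imwrite("pics/t6full.png",t[...,::-1].astype(np.uint8))
cv2.imwrite("pics/t6.png",crop(t.astype(np.uint8),245,100,260,180,3))
a=np.radians(167.05+60+60*np.arange(1,6)); onpad(t,[np.array([.5527+.095*np.cos(x),-.0386+.095*np.sin(x)]) for x in a[1:]])
E
python3 g.py; python3 cops.py
```

```text
t: 46.58
tcp_pos: [0.4335, -0.0231, 0.2374]
ee_rot: [-0.003, -3.139, -0.001]
wrist_force: [0.5, 0.5, 0.1]
width: 0.5
grasp_force: 0.0
t: 47.2
tcp_pos: [0.3532, 0.2422, 0.2377]
ee_rot: [-0.0, -3.14, 0.002]
wrist_force: [0.8, -0.4, -0.9]
width: 0.503
grasp_force: 0.0
t: 47.82
tcp_pos: [0.2891, 0.4523, 0.2373]
ee_rot: [0.006, -3.14, 0.001]
wrist_force: [0.5, -0.2, -0.2]
width: 0.497
grasp_force: 0.0
pad [ 0.6453 -0.0599] off mm [ 9.1 13.1] cost 1.08
pad [0.6174 0.0309] off mm [0.5 0.1] cost 0.45
pad [0.5248 0.0522] off mm [ 1.  -2.3] cost 0.45
pad [ 0.4601 -0.0173] off mm [-0.8  0.5] cost 0.48
hub guess px [440.29480313 240.37649917] ellipse (440.15582275390625, 240.64022827148438) world [ 0.43727575 -0.31918141  0.046     ]
c [ 0.43727575 -0.31918141] needle -48.20122203649779 mark -48.43999938273393 needle per r [-49.9, -47.2, -47.3, -48.6, -48.6, -48.4]
mark r [(23, -47.3, 603), (24, -47.7, 576), (25, -48.6, 478), (26, -49.2, 452), (27, -49.5, 579)]
c [ 0.4375 -0.3195] needle -48.0780731260347 mark -48.582300197600226 needle per r [-48.9, -46.8, -47.4, -48.5, -48.5, -48.3]
mark r [(23, -47.3, 611), (24, -47.9, 551), (25, -48.9, 460), (26, -49.3, 488), (27, -49.6, 664)]
start [([0.424, 0.234], 140), ([0.514, 0.234], 157), ([0.546, 0.323], 157), ([0.599, 0.229], 159), ([0.663, 0.293], 46), ([0.59, 0.075], 15)]
now [([0.588, 0.076], 18), ([0.663, 0.293], 46)]
```

View pics/t6.png

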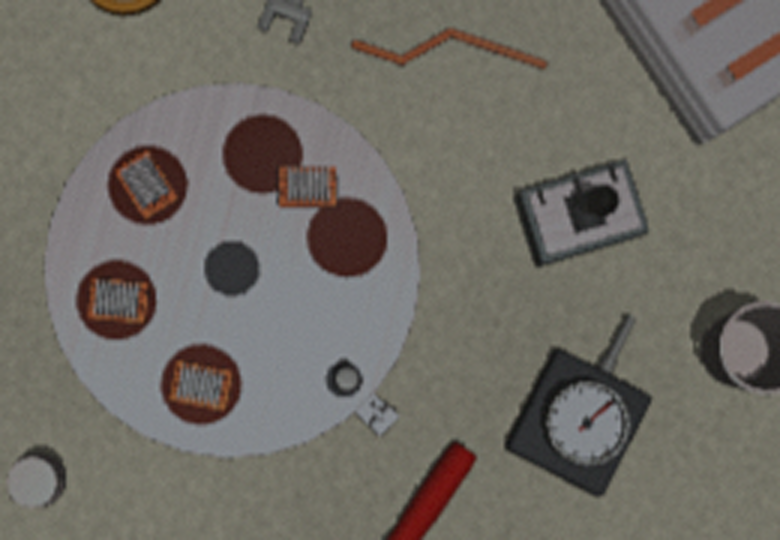

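The knock happened: the sink from one pad now lies between two pads at crop (308,187). The rest is right: post at the pointer (377,412), selector ball centred, gauge zeroed. I'll measure that sink and put it back.

```bash
python3 - <<'E'
from h import *
t=cv2.imread("pics/t6full.png")[...,::-1].astype(np.float32)
u,v,h=348,162,13
hull=np.zeros(t.shape[:2],np.uint8)
big=cv2.resize(t[v-h:v+h,u-h:u+h],None,fx=6,fy=6,interpolation=cv2.INTER_CUBIC)
C=lambda c:((c[...,0]-c[...,2]>28)&(c[...,0]>85))
def F(c):
    m=C(c).astype(np.uint8); m=max((x[2] for x in blobs(m,50)),key=lambda a:a.sum()).astype(np.uint8)
    hm=np.zeros_like(m); cv2.fillConvexPoly(hm,cv2.convexHull(cv2.findNonZero(m)),1); return hm>0
p,f=fitsink(t,u,v,.034,C,F,h=h); print(p,np.degrees(p[2]+np.pi/2)%180,f)
c=cv2.GaussianBlur(big,(0,0),2); r=cv2.minAreaRect(cv2.findNonZero(F(c).astype(np.uint8)));print(r)
print(px2w("top",u-h+(r[0][0]+.5)/6-.5,v-h+(r[0][1]+.5)/6-.5,.04))
q=[w2px("top",x) for x in box(p[:2],p[2],.046,.032,.034,.034)[::2]]; print(((np.array(q)-[245,100]+.5)*3).round())
plan(*p[:2],.16,p[2]+np.pi/2)
E
```

```text
[ 0.6200543  -0.0970845   1.59462612] 1.3653465867190278 0.2664359861591695
((75.5, 79.5), (83.0, 117.0), 90.0)
[ 0.61888563 -0.09738958  0.04      ]
[[336. 167.]
 [336. 207.]
 [279. 167.]
 [279. 207.]]
rot [2.0000e-04 0.0000e+00 1.5462e+00] then move [-0.5543  0.3158  0.0792] q6 -0.7 t 48.38
```

In the tool's units: 0.172 rad / 3.1416 = 0.0547.

```bash
python3 inch.py '{"increments": [[0,0,0,0,0,0.0547],[0,0,0,0,0,0.0547],[0,0,0,0,0,0.0547],[0,0,0,0,0,0.0547],[0,0,0,0,0,0.0547]]}' .55
python3 inch.py '{"increments": [[0,0,0,0,0,0.0547],[0,0,0,0,0,0.0547],[0,0,0,0,0,0.0547],[0,0,0,0,0,0.0541],[-0.736,0.416,0,0,0,0]]}'
python3 inch.py '{"increments": [[-0.736,0.416,0,0,0,0],[-0.736,0.416,0,0,0,0],[-0.736,0.416,0,0,0,0],[-0.736,0.416,0,0,0,0],[-0.736,0.416,0,0,0,0]]}'
python3 inch.py '{"increments": [[-0.736,0.416,0,0,0,0],[-0.736,0.432,0,0,0,0],[-0.736,0.432,0,0,0,0],[-0.736,0.432,0,0,0,0],[-0.752,0.432,0,0,0,0]]}'
python3 inch.py '{"increments": [[-0.752,0.432,0.48,0,0,0],[0,0,0.48,0,0,0],[0,0,0.32,0,0,0],[0,0,0,0,0,0],[0,0,0,0,0,0]]}'
python3 -c "
from h import *
plan(.6200,-.0971,.0738,np.radians(1.4))"
```

```text
t: 49.0
tcp_pos: [0.2909, 0.4498, 0.2392]
ee_rot: [1.318, 2.852, 0.0]
wrist_force: [0.2, 0.4, -0.6]
width: 0.551
grasp_force: 0.0
t: 49.62
tcp_pos: [0.3177, 0.4062, 0.2393]
ee_rot: [-2.192, -2.25, -0.003]
wrist_force: [0.2, -0.4, -0.2]
width: 0.552
grasp_force: 0.0
t: 50.25
tcp_pos: [0.4544, 0.1762, 0.2394]
ee_rot: [2.194, 2.248, 0.001]
wrist_force: [0.8, 0.3, 0.4]
width: 0.55
grasp_force: 0.0
t: 50.88
tcp_pos: [0.5941, -0.0515, 0.2393]
ee_rot: [2.194, 2.248, 0.001]
wrist_force: [1.2, 0.3, 0.2]
width: 0.549
grasp_force: 0.0
t: 51.5
tcp_pos: [0.622, -0.0961, 0.16]
ee_rot: [2.193, 2.248, 0.001]
wrist_force: [-0.0, 0.5, 0.1]
width: 0.555
grasp_force: 0.0
rot [0.0011 0.0004 0.0006] then move [-0.001  -0.002   0.0862] q6 -0.29 t 51.5
```

In the tool's units: 0.03 m is 0.48, 0.02 m is 0.32.

```bash
python3 inch.py '{"increments": [[-0.008,-0.016,0.48,0,0,0],[0,0,0.48,0,0,0],[0,0,0.32,0,0,0],[0,0,0.096,0,0,0],[0,0,0,0,0,0]]}'
python3 inch.py '{"increments": [[0,0,0,0,0,0],[0,0,0,0,0,0],[0,0,0,0,0,0],[0,0,0,0,0,0]]}' 0.0 25
python3 -c "
from h import *
plan(.6200,-.0971,.0738,np.radians(1.4))"
python3 inch.py '{"increments": [[0,0,-0.24,0,0,0],[0,0,-0.24,0,0,0],[0,0,0,0,0,0],[0,0,0,0,0,0]]}'
python3 -c "
from h import *
plan(.6453,-.0599,.0738,np.radians(1.4))"
```

```text
t: 52.12
tcp_pos: [0.6211, -0.0965, 0.074]
ee_rot: [2.192, 2.249, 0.001]
wrist_force: [0.3, -0.0, 0.7]
width: 0.549
grasp_force: 0.0
t: 52.62
tcp_pos: [0.6207, -0.0965, 0.0738]
ee_rot: [2.193, 2.249, 0.0]
wrist_force: [-1.9, 0.1, 5.8]
width: 0.294
grasp_force: 25.0
rot [0.0005 0.0003 0.0006] then move [-0.0005 -0.0007  0.    ] q6 -0.29 t 52.62
t: 53.12
tcp_pos: [0.6205, -0.0965, 0.1033]
ee_rot: [2.193, 2.249, 0.0]
wrist_force: [-0.1, -0.2, -1.7]
width: 0.297
grasp_force: 25.0
rot [0.0003 0.0002 0.0006] then move [0.0359 0.0257 0.0295] q6 -0.29 t 53.12
```

In the tool's units: 0.0182 m is 0.2912, 0.018 m is 0.288.

```bash
python3 inch.py '{"increments": [[0.288,0.2,0,0,0,0],[0.2912,0.2,0,0,0,0],[0,0,0,0,0,0],[0,0,0,0,0,0]]}'
python3 -c "
from h import *
plan(.6453,-.0595,.0738,np.radians(1.4))"
```

```text
t: 53.62
tcp_pos: [0.6445, -0.0591, 0.1027]
ee_rot: [-2.192, -2.25, 0.001]
wrist_force: [0.0, 0.7, -0.6]
width: 0.293
grasp_force: 25.0
rot [-0.0008  0.0002  0.0019] then move [-0.0005  0.0008  0.0289] q6 -0.22 t 53.62
```

In the tool's units: 0.015 m is 0.24, 0.01 m is 0.16.

```bash
python3 inch.py '{"increments": [[0,0.0096,0.24,0,0,0],[0,0,0.16,0,0,0],[0,0,0.0592,0,0,0],[0,0,0,0,0,0],[0,0,0,0,0,0]]}'
python3 -c "
from h import *
plan(.6453,-.0595,.0738,np.radians(1.4))"
python3 inch.py '{"increments": [[0,0,0,0,0,0],[0,0,0,0,0,0],[0,0,0,0,0,0]]}' .55
python3 inch.py '{"increments": [[0,0,-0.32,0,0,0],[0,0,-0.8,0,0,0],[0,0,-0.8,0,0,0],[0,0,-0.64,0,0,0],[0,0,0,0,0,0]]}'
python3 -c "
from h import *
plan(.29,.45,.24,np.radians(1.4))"
```

```text
t: 54.25
tcp_pos: [0.6451, -0.0598, 0.0741]
ee_rot: [-2.194, -2.249, 0.0]
wrist_force: [0.5, 0.4, -0.8]
width: 0.294
grasp_force: 25.0
rot [-0.0002  0.      0.0003] then move [0.0003 0.0002 0.0003] q6 -0.22 t 54.25
t: 54.62
tcp_pos: [0.6453, -0.0597, 0.0745]
ee_rot: [2.193, 2.249, 0.0]
wrist_force: [0.6, -0.1, 0.1]
width: 0.542
grasp_force: 0.0
t: 55.25
tcp_pos: [0.6476, -0.0601, 0.2386]
ee_rot: [2.189, 2.244, 0.007]
wrist_force: [0.1, -0.4, -0.2]
width: 0.55
grasp_force: 0.0
rot [0.0076 0.0018 0.0006] then move [ 0.5186 -0.345  -0.0014] q6 -0.22 t 55.25
```

In the tool's units: 0.047 m is 0.752, -0.031 m is -0.496.

```bash
python3 inch.py '{"increments": [[0.752,-0.496,0,0,0,0],[0.752,-0.496,0,0,0,0],[0.752,-0.496,0,0,0,0],[0.752,-0.496,0,0,0,0],[0.752,-0.496,0,0,0,0]]}'
python3 inch.py '{"increments": [[0.752,-0.496,0,0,0,0],[0.752,-0.496,0,0,0,0],[0.752,-0.496,0,0,0,0],[0.752,-0.496,0,0,0,0],[0.752,-0.496,0,0,0,0]]}'
python3 inch.py '{"increments": [[0.752,-0.496,0,0,0,0],[0,0,0,0,0,0],[0,0,0,0,0,0]]}'
python3 - <<'E'
from tray import *
from onpad import onpad
t=avg(4); cv2.imwrite("pics/t7full.png",t[...,::-1].astype(np.uint8))
cv2.imwrite("pics/t7.png",crop(t.astype(np.uint8),245,100,260,180,3))
a=np.radians(167.05+60+60*np.arange(1,6)); onpad(t,[np.array([.5527+.095*np.cos(x),-.0386+.095*np.sin(x)]) for x in a[1:]])
E
```

```text
t: 55.88
tcp_pos: [0.4824, 0.1725, 0.2332]
ee_rot: [-2.193, -2.248, 0.002]
wrist_force: [1.2, 0.8, 0.5]
width: 0.551
grasp_force: 0.0
t: 56.5
tcp_pos: [0.3218, 0.4033, 0.2333]
ee_rot: [2.193, 2.249, -0.003]
wrist_force: [0.7, 0.1, -0.1]
width: 0.549
grasp_force: 0.0
t: 56.88
tcp_pos: [0.291, 0.4478, 0.2333]
ee_rot: [2.192, 2.25, -0.003]
wrist_force: [-0.0, 0.0, 0.5]
width: 0.55
grasp_force: 0.0
pad [ 0.6453 -0.0599] off mm [ 1.5 -0.3] cost 0.56
pad [0.6174 0.0309] off mm [0.5 0.2] cost 0.46
pad [0.5248 0.0522] off mm [ 0.5 -2.3] cost 0.44
pad [ 0.4601 -0.0173] off mm [-0.8  0.5] cost 0.48
```

View pics/t7.png

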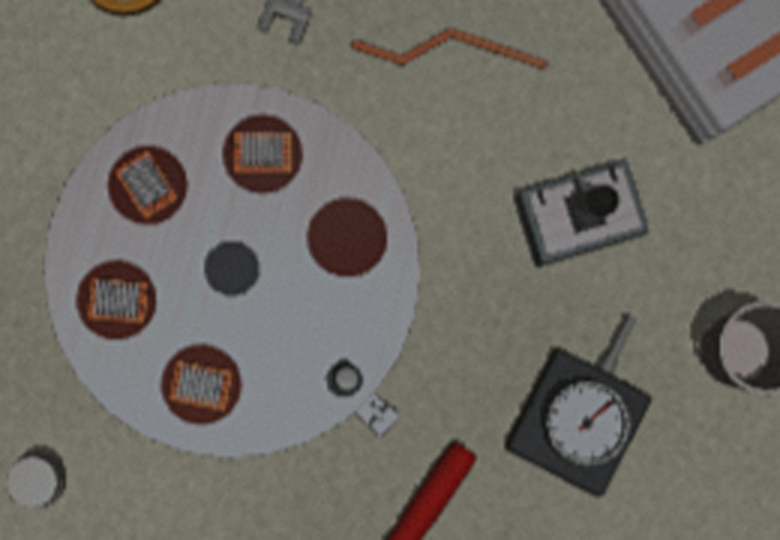

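All four sinks are centred, the post (345,377) is at the pointer (377,412), the selector is upright and the gauge is zeroed.

```bash
python3 -c "
from plant import robot
print(robot.sign_off())"
```

```text
the job is handed in; nothing more can be done
None
```

The job is handed in: selector off, gauge zeroed to within about half a degree, all four heat sinks centred on pads to within about 2.5 mm, and the table turned one station to the pointer; one sink was knocked off its pad, first seen after the turn, and I put it back.

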